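# Load the press-button toothpaste rack

### The arm

A 7-joint arm with a two-finger parallel gripper is mounted at the origin on the work surface. World frame = base frame: x ahead of the robot, y to its left, z up, the work surface at z = 0. Lengths are in mm, angles in rad, forces in N, time in s.
With the tool pointing down it reaches from about 425 to 875 mm from the base axis. Payload 8.4 kg.
Tool frame: the origin (TCP) lies at the centre of the arm's flange, where the gripper is bolted on; the fingertips stand tcp_to_tips ahead of it and the grasp point (between the pads) lies 164 mm ahead of it (tcp_to_tips is the distance from the TCP to the fingertips, in mm); z points along the fingers, y is the line along which they close (so a half turn about z gives the same grasp; the last joint's range is limited). The gripper opens to 87 mm and grips with 3 to 60 N. Pads are 19 mm wide; open, the fingers measure 117 mm over their backs; the gripper's body (75 mm by 190 mm) begins 51 mm behind the grasp point.
Start: joints at [-1.271, 0.333, 0.04, 1.465, -0.013, 1.343, -0.059], TCP at [252.405, 598.97, 404.746] pointing down, gripper open.
Joint ranges: [-2.58, 2.58], [-0.38, 2.09], [-1.3, 1.39], [0.25, 2.4], [-1.5, 4.64], [0.08, 2.09], [-2.65, 2.65]. Speed limits (rad/s): [2.22, 2.22, 2.79, 2.79, 3.14, 3.14, 3.14].

### API

Orientations are given as a unit quaternion [x, y, z, w].
In Python, from plant import read_state, get_image, finish_job, boxes_of, landmark_of, tcp_to_tips gives the robot as it stands.
- The arm moves only by the tool jog_arm, never from a script. Its argument "steps" is a list of rows, each an object of numbers: "dx", "dy", "dz": the shift along the world's x, y, z in mm; "wx", "wy", "wz": the turn, a rotation vector about the world's x, y, z in rad; "gripper": the closure, from -1 (fully open) to 1 (shut), so that 0 is half open. A call has 1 to 8 rows; each row shifts and turns the commanded pose from where the row before left it; what a row does not reach is not made up. A row lasts 1/8 s, in which the tool goes at most 62.5 mm and 10.7 degrees, less where a joint would pass 70% of its speed; a pose out of reach is approached as far as the arm can. A call is refused whole if a number of a shift passes 62.5 or a number of a turn 0.188, either way. A call with a gripper value outside its range is refused whole. The fingers move at their own pace and stop on an object; "grip_force" is the grip in N (left out, the last holds). Time passes only in rows, so rows that do not move let the fingers close. It gives the time, the measured TCP pose, the force, the opening and the grip force at its end, in the units of the state.
- read_state(): the state, without advancing time (a new reading comes with each control period).
- get_image(name): name is "scene" or "top"; returns a dict with "frame" (384x512x3 uint8, red, green, blue), "fx", "fy", "cx", "cy" (pixels), "distortion" ([k1, k2, p1, p2, k3] as OpenCV has them; the pictures are not rectified), "R" (3x3) and "t" (3): a world point X has camera coordinates R X + t. Camera axes: x right, y down, z forward; pixel columns grow to the right and rows downward; lengths in mm; the calibration is good to about 2 mm. A picture is of the moment at which its call begins. There is no depth.
- finish_job(): hands the job in; it is judged then, once.
Trained networks look in a picture, given as the dict that the camera call returned (one of the last four; its "shot" number tells which), for a name from the list of things; names that differ only in an ending like _2 or _b are one class to them, and where a whole thing is asked for, a point or a joint stands for the part that bears it (a point fixed in the world has none). Each returns a list of dicts, best first, with "confidence" (0 to 1); they miss things now and then, are a little off and sometimes report something else, mostly with a low value. They report only what shows in the picture. A call takes as long as a camera call. They do not tell look-alikes from the thing itself.
- boxes_of(picture, thing): "rect" ([left, top, right, bottom] in pixels, round what is visible of it).
- landmark_of(picture, thing): "pixel" ([column, row] in pixels: a listed point, or the origin of a listed thing).
The state is a dict: "time": time; "joint_pos": joint angles; "dq": joint speeds; "joint_torque": joint torques, N m; "tool_pos": TCP position; "orientation": TCP orientation; "wrist_force": force on the tool from outside, world axes, zero at the start; "moment": the same for the moment, N m; "grip_width": opening from 0.0 (shut) to 1.0 (fully open); "grip_force": force on a finger pad.
Only numpy, scipy, OpenCV 4.12 (cv2) and the standard library are available. Lean on these libraries where they do the work, as an engineer would, in place of code of your own. Each camera call takes 0.05 s, during which the arm holds its last target. There are 200 camera calls.

### The job

Load the toothpaste rack. Before loading, squeeze the clamp's blue button, slide the clamp all the way out to its last hole and let the button pop out there; lift the clear overcaps off the two new canisters and put them in the glass jar, and stand every canister on the shelf, new or already open, upright in the rack's channel in one row from the end wall. When all are in, squeeze the button again and slide the clamp back to the hole where it closes up snugly behind the row, with the button popped out, and leave the other things on the shelf where they are.

Things in the scene. Friction and masses are not known exactly. Their poses are not given: they have to be found in the camera images.
- rack: White press-button toothpaste rack screwed to the marble; tray 112 mm wide (its x) by 342 mm long (its y). Origin under the tray, mid-width of the channel that holds the canisters; x across, away from the robot at yaw 0; y along, from the fixed end wall to the open end. Channel floor 6 mm above the marble, clear from x -34 to +31 mm between two lips, tops 22 mm high. End wall 56 mm high.
- rack_end (a point): foot of the inner face of the rack's end wall (rack y = -150 mm), mid-width of the channel, on its floor; axes as the rack's. Behind the channel, at rack x 42 to 60 mm and 36 mm high, runs the grey bar with five holes 50 mm apart on which the clamp slides.
- clamp (a joint): Clamp's place along the bar (m), growing away from the end wall. Holes at 0 (where it starts), 0.05, 0.10, 0.15 and 0.20 (last, fully open), with 3 mm of play either way. At hole position j the paddle's face stands 56 mm + j from the end wall: room for 1, 2, 3, 4 or 5 canisters in a row with 6 mm to spare. Unlocked it slides with 2 to 4 N.
- clamp_grip (a point): Middle of the pinch on the clamp's grip block, level with the blue button, 72 mm above the marble; axes as the rack's. Block 58 mm long (rack y), 42 to 96 mm high, its plain back face 19 mm to rack +x of this point. The round button, 22 mm across, stands out of the face towards the channel, its end 23 mm to rack -x. Pinching the two across rack x (42 mm, 34 mm when in) presses it.
- clamp_face (a point): middle of the face of the clamp's paddle that looks at the end wall, 42 mm above the marble; axes as the rack's. The paddle is 66 mm wide, 6 mm thick, 10 to 76 mm high, and closes the channel; its face lies 35 mm from the pinch point towards the end wall. On the pinch's side of the paddle the channel is free for a finger.
- button (a joint): How far the blue sprung button is pressed (m): 0 = popped out, 0.008 = fully in. Its steel tooth locks the clamp in a hole; beyond 0.006 the tooth is out and the clamp slides. 2.4 N starts it, 8 N presses it home. Let go between holes it stays about 0.006 in, and pops out by itself when the clamp comes within 3 mm of a hole's middle.
- mint_mid (a point): middle of the body of the white toothpaste pump canister with the green band, half-way up its body (36 mm above its underside), z up. Body round, 50 mm across, 72 mm high; on it the green pump head, 28 mm across and 24 mm high (96 mm in all). 160 g. Stands on the marble, wearing its overcap.
- berry_mid (a point): middle of the body of the white toothpaste pump canister with the red band, half-way up its body (36 mm above its underside), z up. Body round, 50 mm across, 72 mm high; on it the red pump head, 28 mm across and 24 mm high (96 mm in all). 160 g. Stands on the marble, wearing its overcap.
- aqua_mid (a point): middle of the body of the white toothpaste pump canister with the blue band, half-way up its body (36 mm above its underside), z up. Body round, 50 mm across, 72 mm high; on it the blue pump head, 28 mm across and 24 mm high (96 mm in all). 160 g. Stands on the marble, open (no overcap). May be absent.
- peach_mid (a point): middle of the body of the white toothpaste pump canister with the orange band, half-way up its body (36 mm above its underside), z up. Body round, 50 mm across, 72 mm high; on it the orange pump head, 28 mm across and 24 mm high (96 mm in all). 160 g. Stands on the marble, open (no overcap). May be absent.
- mint_cap_mid (a point): middle of that canister's loose clear overcap with green rims, half-way up it. Cap round, 40 mm across outside, 46 mm high, closed at the top (its +z), 3 mm walls, 25 g; it just rests on the canister's shoulder over the pump head (3 mm loose) and lifts straight off.
- berry_cap_mid (a point): middle of that canister's loose clear overcap with red rims, half-way up it. Cap round, 40 mm across outside, 46 mm high, closed at the top (its +z), 3 mm walls, 25 g; it just rests on the canister's shoulder over the pump head (3 mm loose) and lifts straight off.
- jar_mid (a point): middle of the empty open glass jar, half-way up (29 mm); 132 mm across outside (135 at the green rim), 124 mm inside, 58 mm high, inner floor 6 mm above its underside, z up
- tumbler: Bystander, leave alone: yellow plastic tumbler, 72 mm across, 85 mm high, origin under its centre
- brush_red: Bystander, leave alone: red toothbrush lying flat, 185 mm long, 18 mm high, origin under its middle, x towards the bristles
- brush_green: Bystander, leave alone: green toothbrush, same size
- brush_orange: Bystander, leave alone: orange toothbrush, same size
- tongue_cleaner: Bystander, leave alone: steel tongue cleaner lying flat, 180 mm long, 56 mm wide at the loop, 8 mm high, origin under its middle
- soap_dish: Bystander, leave alone: white soap dish with a yellow soap, 85 x 120 mm, 39 mm high
- floss: Bystander, leave alone: white floss box, 55 x 60 x 22 mm
Not all that is in view belongs to the job. Leave any purple look-alike of the part that bears berry_cap_mid alone.

How it is judged (in metres and radians):
On the way, in this order (a step that is already met when the one before it is completed fails the run):
1. the clamp is fully open in its last hole, with the button popped out (value of joint clamp above 0.195 m and value of joint button below 0.002 m), for 0.2 s.
2. every canister present stands upright in the channel between the end wall and the clamp (x of mint_mid in the frame of rack between -0.012 and 0.012 m and y of each of mint_mid, berry_mid, aqua_mid, peach_mid in the frame of rack_end above 0.02 m and y of each of mint_mid, berry_mid, aqua_mid, peach_mid in the frame of clamp_face below -0.02 m and z of each of mint_mid, berry_mid, aqua_mid, peach_mid in the frame of rack below 0.046 m and angle between each of mint_mid, berry_mid, aqua_mid, peach_mid's own z axis and vertical below 0.1 rad and x of berry_mid in the frame of rack between -0.012 and 0.012 m and x of aqua_mid in the frame of rack between -0.012 and 0.012 m and x of peach_mid in the frame of rack between -0.012 and 0.012 m), for 0.2 s.
At the end, for the whole second after the job is handed in: Every canister upright (0.1 rad) in the channel (12 mm) in one row: neighbours within 60 mm, any two within 168 mm, end ones within 37 mm (centre) of end wall and clamp face; button out (under 2 mm in); both caps in the upright jar (50 mm of its axis, middle below the rim); at rest (all of step 2 and horizontal distance between each of mint_cap_mid, berry_cap_mid and jar_mid below 0.05 m and z of mint_cap_mid in the frame of jar_mid between -0.025 and 0.03 m and z of berry_cap_mid in the frame of jar_mid between -0.025 and 0.03 m and angle between jar_mid's own z axis and vertical below 0.2 rad and value of joint button below 0.002 m and y of any of mint_mid, berry_mid, aqua_mid, peach_mid in the frame of clamp_face above -0.037 m and y of any of mint_mid, berry_mid, aqua_mid, peach_mid in the frame of rack_end below 0.037 m and (horizontal distance between mint_mid and berry_mid below 0.06 m or horizontal distance between mint_mid and aqua_mid below 0.06 m or horizontal distance between mint_mid and peach_mid below 0.06 m) and (horizontal distance between berry_mid and mint_mid below 0.06 m or horizontal distance between berry_mid and aqua_mid below 0.06 m or horizontal distance between berry_mid and peach_mid below 0.06 m) and (horizontal distance between aqua_mid and mint_mid below 0.06 m or horizontal distance between aqua_mid and berry_mid below 0.06 m or horizontal distance between aqua_mid and peach_mid below 0.06 m) and (horizontal distance between peach_mid and mint_mid below 0.06 m or horizontal distance between peach_mid and berry_mid below 0.06 m or horizontal distance between peach_mid and aqua_mid below 0.06 m) and horizontal distance between each of berry_mid, aqua_mid, peach_mid and mint_mid below 0.168 m and horizontal distance between each of aqua_mid, peach_mid and berry_mid below 0.168 m and horizontal distance between peach_mid and aqua_mid below 0.168 m and linear speed of each of can_mint, can_berry, can_aqua, can_peach, cap_mint, cap_berry below 0.02 m/s); the robot touches nothing.
It fails at once if a bystander is moved more than 30 mm (distance of any of tumbler, brush_red, brush_green, brush_orange, tongue_cleaner, soap_dish, floss from where it was at the start of the episode above 0.03 m).
Of can_aqua, can_peach only 1 to 2 are there at a start; the rules pass over those that are not, and their reading is None.
At some moment in a run one of jar may be knocked a few centimetres aside while the robot is not near it.
It also fails if it takes over 208 s, if anything falls off the work surface, if the arm or the gripper's body presses on something with over 40 N, if the wrist force passes 120 N, or if a joint passes its speed limit or range.

## Working session

There is one attempt and no reset: what is moved stays moved. The work goes in short steps, Python scripts to look and compute and a tool call to move; the robot and the scene stay as the last step left them, time stands still between calls to the robot, and variables do not carry over. Pictures are saved under pics/ and viewed, at most 14 in all, crops included, and the job is handed in when it is done.

Besides the shell and the picture viewer there is one more tool, called after ">>>" as name(argument=value, ...) on one line, values as JSON. jog_arm: Moves the arm, as the interface text tells. Its arguments: {"type":"object","properties":{"steps":{"type":"array","items":{"type":"object","properties":{"dx":{"type":"number"},"dy":{"type":"number"},"dz":{"type":"number"},"wx":{"type":"number"},"wy":{"type":"number"},"wz":{"type":"number"},"gripper":{"type":"number"}}}},"grip_force":{"type":"number"}},"required":["steps"]}

```bash
ls; mkdir -p pics; cat > h.py <<'E'
import numpy as np, cv2, json
from plant import *
def K(p): return np.array([[p['fx'],0,p['cx']],[0,p['fy'],p['cy']],[0,0,1.]])
def ray(p,px):
    u=cv2.undistortPoints(np.array([[px]],float),K(p),np.array(p['distortion'],float))[0,0]
    R=np.array(p['R']);t=np.array(p['t']).reshape(3)
    return -R.T@t, R.T@np.array([u[0],u[1],1])
def at_z(p,px,z):
    o,d=ray(p,px); return o+d*(z-o[2])/d[2]
def proj(p,X):
    R=np.array(p['R'],float);t=np.array(p['t'],float).reshape(3)
    return cv2.projectPoints(np.array([X],float),cv2.Rodrigues(R)[0],t,K(p),np.array(p['distortion'],float))[0][0,0]
def tri(obs):
    A=np.zeros((3,3));b=np.zeros(3)
    for p,px in obs:
        o,d=ray(p,px);d/=np.linalg.norm(d);M=np.eye(3)-np.outer(d,d);A+=M;b+=M@o
    return np.linalg.solve(A,b)
def save(p,n,crop=None,s=1):
    f=p['frame'][:,:,::-1]
    if crop: f=f[crop[1]:crop[3],crop[0]:crop[2]]
    cv2.imwrite('pics/'+n,cv2.resize(f,None,fx=s,fy=s,interpolation=cv2.INTER_CUBIC))
E
cat > a.py <<'E'
from h import *
s=get_image('scene');t=get_image('top')
save(s,'s0.png',s=1.5);save(t,'t0.png',s=1.5)
print(tcp_to_tips, read_state())
for p,n in((s,'s'),(t,'t')): print(n,-np.array(p['R']).T@np.array(p['t']).reshape(3))
Z=dict(rack=0,rack_end=6,clamp_grip=72,clamp_face=42,mint_mid=36,berry_mid=36,aqua_mid=36,peach_mid=36,mint_cap_mid=95,berry_cap_mid=95,jar_mid=29,tumbler=0,brush_red=0,brush_green=0,brush_orange=0,tongue_cleaner=0,soap_dish=0,floss=0)
for k,z in Z.items():
    for p,n in((s,'s'),(t,'t')):
        print(k,n,[(np.round(d['confidence'],2),np.round(d['pixel']).tolist(),np.round(at_z(p,d['pixel'],z)[:2]).tolist()) for d in landmark_of(p,k)[:4]])
E
python3 a.py
```

```text
pics
182.2 {'time': 0.1, 'joint_pos': array([-1.27119885,  0.33384137,  0.03989277,  1.46616516, -0.01338643,
        1.34332561, -0.05851043]), 'dq': array([-2.41460772e-04, -1.10399632e-03,  3.71081547e-04, -1.99400319e-03,
       -1.08019583e-03, -4.62192087e-05,  6.62129273e-05]), 'joint_torque': array([ 3.79219520e-03, -6.57810259e+01,  1.33970451e+00, -4.04706895e+01,
       -5.95656177e-02,  4.09663143e-02,  1.05660970e-04]), 'tool_pos': array([252.36007838, 598.83927581, 403.95622398]), 'orientation': array([ 1.98100121e-01,  9.80181513e-01, -7.31548949e-04, -8.77878725e-05]), 'wrist_force': array([-0.15699371,  0.26079328, -0.09728064]), 'moment': array([-0.0667424 , -0.01006022, -0.00117188]), 'grip_force': 0.0, 'grip_width': 1.000911826031226}
s [1045.55788664  741.45265874  938.96029717]
t [ 419.358969     18.6597581  1340.67068941]
rack s [(np.float64(0.61), [260.0, 210.0], [615.0, 16.0])]
rack t [(np.float64(0.66), [364.0, 248.0], [473.0, -320.0]), (np.float64(0.61), [253.0, 204.0], [615.0, 22.0])]
rack_end s [(np.float64(0.58), [232.0, 176.0], [626.0, -140.0])]
rack_en
[... 2091 characters left out ...]
[(np.float64(0.7), [231.0, 274.0], [787.0, 167.0])]
brush_green t [(np.float64(0.74), [213.0, 152.0], [787.0, 148.0])]
brush_orange s [(np.float64(0.75), [214.0, 114.0], [530.0, -469.0]), (np.float64(0.64), [323.0, 323.0], [663.0, 395.0])]
brush_orange t [(np.float64(0.5), [137.0, 193.0], [657.0, 388.0])]
tongue_cleaner s [(np.float64(0.44), [193.0, 136.0], [649.0, -387.0])]
tongue_cleaner t [(np.float64(0.72), [381.0, 194.0], [641.0, -382.0])]
soap_dish s [(np.float64(0.8), [200.0, 227.0], [793.0, -9.0])]
soap_dish t [(np.float64(0.94), [263.0, 147.0], [800.0, -12.0])]
floss s [(np.float64(0.52), [220.0, 114.0], [513.0, -458.0])]
floss t [(np.float64(0.67), [409.0, 228.0], [532.0, -464.0])]
```

View pics/t0.png

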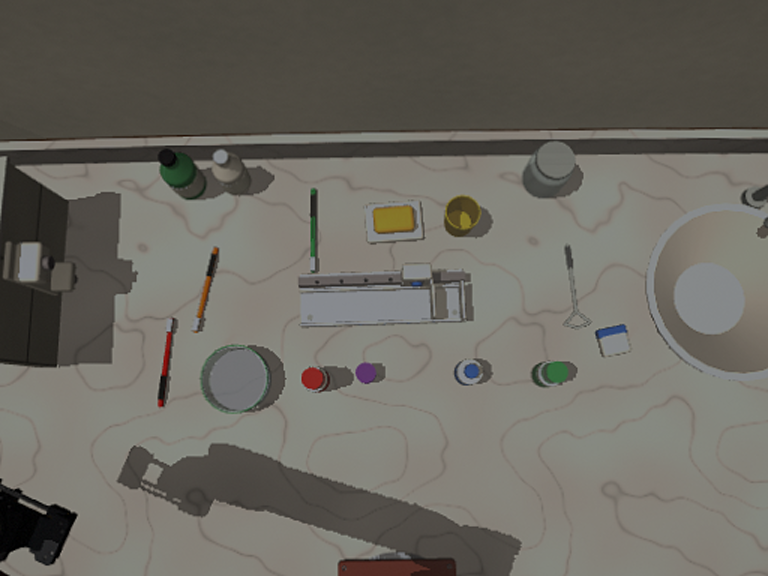

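View pics/s0.png

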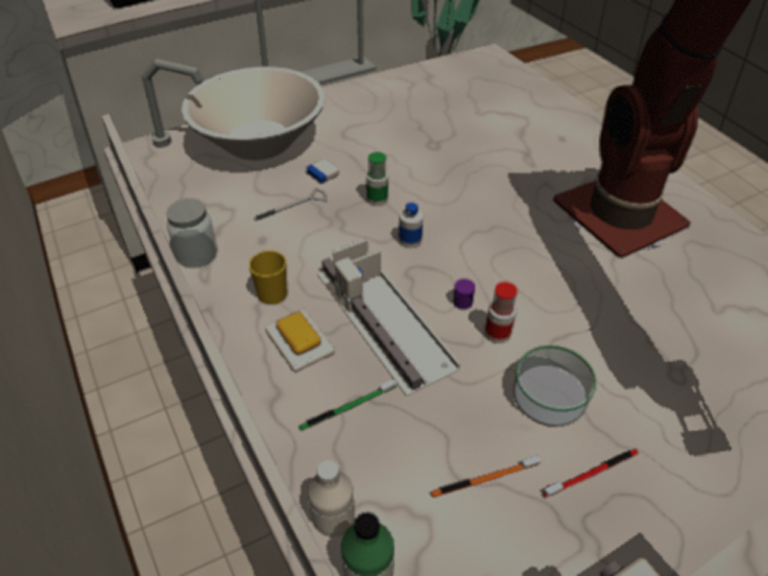

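The top view shows berry at (313,379), the purple decoy cap at (366,373), aqua at (469,372), mint at (551,373), the jar at (236,379) and the rack spanning (300–470, 268–327), all in 1.5x pixels. There's no peach, so three canisters go in and the clamp closes at hole 0.10. Next I'll refine the rack pose.

```bash
cat > b.py <<'E'
from h import *
from scipy.optimize import least_squares
s=get_image('scene');t=get_image('top')
L=lambda p,k:landmark_of(p,k)
T={}
near=dict(rack=(615,10,0),rack_end=(625,-145,6),clamp_grip=(667,-54,72),clamp_face=(625,-94,42),mint_mid=(465,-311,36),berry_mid=(463,146,36),aqua_mid=(480,-154,36),mint_cap_mid=(466,-305,95),berry_cap_mid=(463,150,95),jar_mid=(466,312,29))
obs={}
for k,X in near.items():
    obs[k]=[]
    for p in(s,t):
        c=[d for d in L(p,k) if np.linalg.norm(proj(p,X)-d['pixel'])<12]
        if c: obs[k].append((p,c[0]['pixel']))
    print(k,np.round(tri(obs[k]),1) if len(obs[k])==2 else [np.round(at_z(o[0],o[1],X[2]),1) for o in obs[k]])
P=dict(rack=(0,0,0),rack_end=(0,-150,6),clamp_grip=(50,-59,72),clamp_face=(0,-94,42))
def W(v,X): c,n=np.cos(v[2]),np.sin(v[2]); return [v[0]+c*X[0]-n*X[1],v[1]+n*X[0]+c*X[1],X[2]]
def f(v): return np.concatenate([proj(p,W(v,P[k]))-px for k in P for p,px in obs[k]])
r=least_squares(f,[622,0,.05],loss='soft_l1');print(r.x,np.round(f(r.x),1))
img=t['frame'].copy()
v=r.x
for X in [(-34,-150,6),(31,-150,6),(-34,171,22),(31,171,22),(-34,-171,22),(42,171,36),(60,171,36),(42,-171,36),(60,-171,36),(0,0,6),(31,-94,76),(-34,-94,76)]:
    q=proj(t,W(v,X));print(X,np.round(q,1))
save(t,'t1.png',(180,165,330,270),5)
E
python3 b.py
```

```text
rack [619.4  15.6  10.8]
rack_end [array([ 621.2, -141. ,    6. ])]
clamp_grip [665.9 -56.6  58.1]
clamp_face [615.7 -99.1  32.1]
mint_mid [ 469.5 -320.    25. ]
berry_mid [466.  155.3  49.6]
aqua_mid [ 472.3 -159.5   20.8]
mint_cap_mid [ 470.7 -287.2  125.5]
berry_cap_mid [459.  154.4  88.1]
jar_mid [474.4 314.6  35.3]
[6.16697890e+02 4.70247254e+00 1.33401725e-02] [ 0.1 -0.   4.2  0.4  0.1 -1.1 -0.2 -2.7 -0.8 -1.4  2.   0.1 -2.3 -2.1]
(-34, -150, 6) [307.  212.5]
(31, -150, 6) [305.9 191.9]
(-34, 171, 22) [202.9 214.9]
(31, 171, 22) [202.7 194. ]
(-34, -171, 22) [314.4 211.7]
(42, 171, 36) [202.1 189.7]
(60, 171, 36) [202.1 183.9]
(42, -171, 36) [313.7 186.5]
(60, -171, 36) [313.4 180.7]
(0, 0, 6) [258.3 203.1]
(31, -94, 76) [289.8 188.4]
(-34, -94, 76) [290.8 210.1]
```

View pics/t1.png

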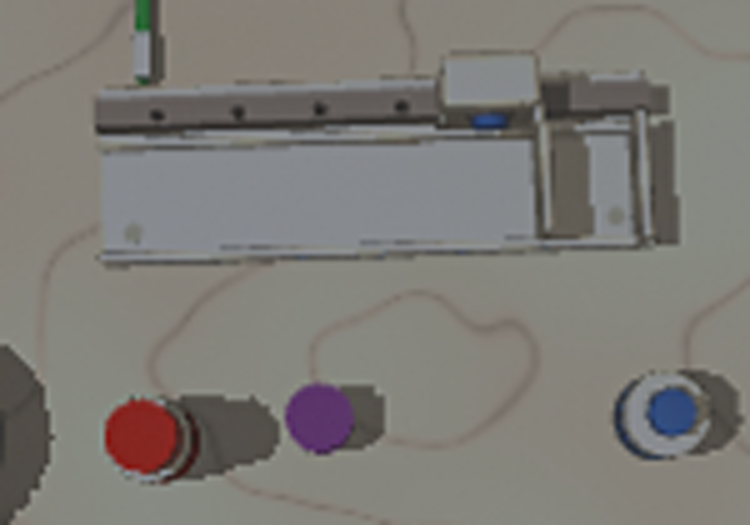

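```bash
cat > c.py <<'E'
from h import *
t=get_image('top')
g=lambda x,y,z:np.round(at_z(t,(180+(x+.0)/5-.4,165+y/5-.4),z),1)
for n,x,y,z in [('holes',157,115,36),('',238,112,36),('',320,108,36),('',401,105,36),('lipL',105,258,22),('lipR',640,244,22),('floorL-out',105,262,10),('blk BL',443,54,96),('BR',539,54,96),('FR',537,106,96),('FL',441,101,96),('btn',488,121,72),('paddle near end top',546,236,76),('paddle far top',540,108,76),('padLface near',538,236,76),('endwall near',645,246,56),('endwall far',640,110,56),('traynearL',105,258,22),('barBL',97,95,36),('barBR',667,84,36),
 ('aqua head',672,411,96),('berry captop',140,436,118),('purple',320,418,46)]: print(n,g(x,y,z))
for k,z in (('mint_mid',36),('aqua_mid',36),('berry_mid',36)):
  for d in boxes_of(t,k)[:2]: print(k,d)
E
python3 c.py
```

```text
holes [662.5 149.1  36. ]
 [663.6  99.4  36. ]
 [665.3  49.1  36. ]
 [ 6.664e+02 -5.000e-01  3.600e+01]
lipL [576.6 182.2  22. ]
lipR [ 580.  -145.6   22. ]
floorL-out [575.5 183.7  10. ]
blk BL [685.1 -24.8  96. ]
BR [684.2 -81.2  96. ]
FR [653.1 -79.1  96. ]
FL [657.  -23.1  96. ]
btn [649.  -51.6  72. ]
paddle near end top [579.1 -83.7  76. ]
paddle far top [655.7 -82.4  76. ]
padLface near [579.2 -79.   76. ]
endwall near [ 574.6 -144.3   56. ]
endwall far [ 657.2 -144.3   56. ]
traynearL [576.6 182.2  22. ]
barBL [675.6 186.   36. ]
barBR [ 676.9 -164.1   36. ]
aqua head [ 474.7 -151.2   96. ]
berry captop [464.5 150.2 118. ]
purple [476.3  51.1  46. ]
mint_mid {'rect': [353.6, 242.9, 366.9, 260.2], 'confidence': 0.56}
aqua_mid {'rect': [200.5, 172.6, 311.0, 218.8], 'confidence': 0.75}
aqua_mid {'rect': [304.7, 236.2, 322.8, 259.4], 'confidence': 0.6}
berry_mid {'rect': [266.1, 176.2, 290.2, 211.0], 'confidence': 0.58}
berry_mid {'rect': [208.7, 127.9, 209.9, 178.5], 'confidence': 0.46}
```

>>> jog_arm(steps=[{"dx": 25.8, "dy": -40.7, "dz": -4, "wz": -0.144}, {"dx": 25.8, "dy": -40.7, "dz": -4, "wz": -0.144}, {"dx": 25.8, "dy": -40.7, "dz": -4, "wz": -0.144}, {"dx": 25.8, "dy": -40.7, "dz": -4, "wz": -0.144}, {"dx": 25.8, "dy": -40.7, "dz": -4, "wz": -0.144}, {"dx": 25.8, "dy": -40.7, "dz": -4, "wz": -0.144}, {"dx": 25.8, "dy": -40.7, "dz": -4, "wz": -0.144}, {"dx": 25.8, "dy": -40.7, "dz": -4, "wz": -0.144}])

```text
schema error: expected keys dx, dy, dz, wx, wy, wz, gripper
```

>>> jog_arm(steps=[{"dx": 25.8, "dy": -40.7, "dz": -4}, {"dx": 25.8, "dy": -40.7, "dz": -4}, {"dx": 25.8, "dy": -40.7, "dz": -4}, {"dx": 25.8, "dy": -40.7, "dz": -4}, {"dx": 25.8, "dy": -40.7, "dz": -4}, {"dx": 25.8, "dy": -40.7, "dz": -4}, {"dx": 25.8, "dy": -40.7, "dz": -4}, {"dx": 25.8, "dy": -40.7, "dz": -4}])

```text
schema error: expected keys dx, dy, dz, wx, wy, wz, gripper
```

>>> jog_arm(steps=[{}, {}])

```text
schema error: expected keys dx, dy, dz, wx, wy, wz, gripper
```

All keys are required in every row.

>>> jog_arm(steps=[{"dx": 25.8, "dy": -40.7, "dz": -4, "wx": 0, "wy": 0, "wz": -0.144, "gripper": -1}, {"dx": 25.8, "dy": -40.7, "dz": -4, "wx": 0, "wy": 0, "wz": -0.144, "gripper": -1}, {"dx": 25.8, "dy": -40.7, "dz": -4, "wx": 0, "wy": 0, "wz": -0.144, "gripper": -1}, {"dx": 25.8, "dy": -40.7, "dz": -4, "wx": 0, "wy": 0, "wz": -0.144, "gripper": -1}, {"dx": 25.8, "dy": -40.7, "dz": -4, "wx": 0, "wy": 0, "wz": -0.144, "gripper": -1}, {"dx": 25.8, "dy": -40.7, "dz": -4, "wx": 0, "wy": 0, "wz": -0.144, "gripper": -1}, {"dx": 25.8, "dy": -40.7, "dz": -4, "wx": 0, "wy": 0, "wz": -0.144, "gripper": -1}, {"dx": 25.8, "dy": -40.7, "dz": -4, "wx": 0, "wy": 0, "wz": -0.144, "gripper": -1}])

```text
time: 4.2
tool_pos: [459.5, 271.9, 372.9]
orientation: [0.702, 0.712, 0.0, -0.0]
wrist_force: [0.7, 0.7, -0.3]
grip_width: 0.998
grip_force: 0.0
```

>>> jog_arm(steps=[{"dx": 25.8, "dy": -40.7, "dz": -4, "wx": 0, "wy": 0, "wz": 0, "gripper": -1}, {"dx": 25.8, "dy": -40.7, "dz": -4, "wx": 0, "wy": 0, "wz": 0, "gripper": -1}, {"dx": 25.8, "dy": -40.7, "dz": -4, "wx": 0, "wy": 0, "wz": 0, "gripper": -1}, {"dx": 25.8, "dy": -40.7, "dz": -4, "wx": 0, "wy": 0, "wz": 0, "gripper": -1}, {"dx": 25.8, "dy": -40.7, "dz": -4, "wx": 0, "wy": 0, "wz": 0, "gripper": -1}, {"dx": 25.8, "dy": -40.7, "dz": -4, "wx": 0, "wy": 0, "wz": 0, "gripper": -1}, {"dx": 25.8, "dy": -40.7, "dz": -4, "wx": 0, "wy": 0, "wz": 0, "gripper": -1}, {"dx": 25.8, "dy": -40.7, "dz": -4, "wx": 0, "wy": 0, "wz": 0, "gripper": -1}])

```text
time: 5.2
tool_pos: [666.0, -53.3, 340.7]
orientation: [0.7, 0.714, 0.0, 0.0]
wrist_force: [0.4, 1.5, 0.4]
grip_width: 1.0
grip_force: 0.0
```

>>> jog_arm(steps=[{"dx": 0, "dy": 0, "dz": 0, "wx": 0, "wy": 0, "wz": 0, "gripper": -1}, {"dx": 0, "dy": 0, "dz": 0, "wx": 0, "wy": 0, "wz": 0, "gripper": -1}])

```text
time: 5.45
tool_pos: [665.2, -51.8, 340.5]
orientation: [0.7, 0.714, -0.0, -0.0]
wrist_force: [-0.7, 0.6, -0.2]
grip_width: 1.002
grip_force: 0.0
```

>>> jog_arm(grip_force=15, steps=[{"dx": 0, "dy": 0, "dz": -26, "wx": 0, "wy": 0, "wz": 0, "gripper": -1}, {"dx": 0, "dy": 0, "dz": -26, "wx": 0, "wy": 0, "wz": 0, "gripper": -1}, {"dx": 0, "dy": 0, "dz": -26, "wx": 0, "wy": 0, "wz": 0, "gripper": -1}, {"dx": 0, "dy": 0, "dz": -26, "wx": 0, "wy": 0, "wz": 0, "gripper": -1}, {"dx": 0, "dy": 0, "dz": 0, "wx": 0, "wy": 0, "wz": 0, "gripper": -1}])

```text
time: 6.08
tool_pos: [664.3, -50.2, 235.1]
orientation: [0.699, 0.715, -0.001, -0.002]
wrist_force: [-0.5, -0.1, 0.7]
grip_width: 0.999
grip_force: 0.0
```

>>> jog_arm(grip_force=15, steps=[{"dx": 0, "dy": 0, "dz": 0, "wx": 0, "wy": 0, "wz": 0, "gripper": 1}, {"dx": 0, "dy": 0, "dz": 0, "wx": 0, "wy": 0, "wz": 0, "gripper": 1}, {"dx": 0, "dy": 0, "dz": 0, "wx": 0, "wy": 0, "wz": 0, "gripper": 1}, {"dx": 0, "dy": 0, "dz": 0, "wx": 0, "wy": 0, "wz": 0, "gripper": 1}, {"dx": 0, "dy": 0, "dz": 0, "wx": 0, "wy": 0, "wz": 0, "gripper": 1}, {"dx": 0, "dy": 0, "dz": 0, "wx": 0, "wy": 0, "wz": 0, "gripper": 1}])

```text
time: 6.82
tool_pos: [667.7, -51.9, 237.1]
orientation: [0.7, 0.714, 0.002, 0.003]
wrist_force: [21.2, -1.2, -14.0]
grip_width: 0.442
grip_force: 15.1
```

>>> jog_arm(grip_force=20, steps=[{"dx": 2, "dy": 0, "dz": 0, "wx": 0, "wy": 0, "wz": 0, "gripper": 1}, {"dx": 1.5, "dy": 0, "dz": 0, "wx": 0, "wy": 0, "wz": 0, "gripper": 1}, {"dx": 0, "dy": 0, "dz": 0, "wx": 0, "wy": 0, "wz": 0, "gripper": 1}, {"dx": 0, "dy": 0, "dz": 0, "wx": 0, "wy": 0, "wz": 0, "gripper": 1}])

```text
time: 7.32
tool_pos: [670.7, -51.8, 237.0]
orientation: [0.7, 0.714, 0.002, 0.002]
wrist_force: [15.0, -1.6, -9.0]
grip_width: 0.381
grip_force: 20.0
```

>>> jog_arm(steps=[{"dx": 2, "dy": 4, "dz": 0, "wx": 0, "wy": 0, "wz": 0, "gripper": 1}, {"dx": 0, "dy": 10, "dz": 0, "wx": 0, "wy": 0, "wz": 0, "gripper": 1}, {"dx": -0.3, "dy": 16, "dz": 0, "wx": 0, "wy": 0, "wz": 0, "gripper": 1}, {"dx": -0.3, "dy": 20, "dz": 0, "wx": 0, "wy": 0, "wz": 0, "gripper": 1}, {"dx": -0.4, "dy": 20, "dz": 0, "wx": 0, "wy": 0, "wz": 0, "gripper": 1}, {"dx": -0.4, "dy": 20, "dz": 0, "wx": 0, "wy": 0, "wz": 0, "gripper": 1}, {"dx": -0.4, "dy": 10, "dz": 0, "wx": 0, "wy": 0, "wz": 0, "gripper": 1}])

```text
time: 8.2
tool_pos: [669.7, 48.6, 237.0]
orientation: [0.7, 0.714, 0.001, 0.001]
wrist_force: [6.8, -3.0, -4.3]
grip_width: 0.384
grip_force: 20.0
```

>>> jog_arm(steps=[{"dx": -0.3, "dy": 16, "dz": 0, "wx": 0, "wy": 0, "wz": 0, "gripper": 1}, {"dx": -0.3, "dy": 20, "dz": 0, "wx": 0, "wy": 0, "wz": 0, "gripper": 1}, {"dx": -0.4, "dy": 20, "dz": 0, "wx": 0, "wy": 0, "wz": 0, "gripper": 1}, {"dx": -0.4, "dy": 20, "dz": 0, "wx": 0, "wy": 0, "wz": 0, "gripper": 1}, {"dx": -0.4, "dy": 14, "dz": 0, "wx": 0, "wy": 0, "wz": 0, "gripper": 1}, {"dx": 0, "dy": 10, "dz": 0, "wx": 0, "wy": 0, "wz": 0, "gripper": 1}, {"dx": 0, "dy": 0, "dz": 0, "wx": 0, "wy": 0, "wz": 0, "gripper": 1}])

```text
time: 9.07
tool_pos: [667.8, 148.9, 237.0]
orientation: [0.7, 0.715, 0.001, 0.001]
wrist_force: [5.5, 1.5, -3.7]
grip_width: 0.38
grip_force: 20.0
```

>>> jog_arm(steps=[{"dx": 0, "dy": 0, "dz": 0, "wx": 0, "wy": 0, "wz": 0, "gripper": -1}, {"dx": 0, "dy": 0, "dz": 0, "wx": 0, "wy": 0, "wz": 0, "gripper": -1}, {"dx": 0, "dy": 0, "dz": 0, "wx": 0, "wy": 0, "wz": 0, "gripper": -1}, {"dx": 0, "dy": 0, "dz": 0, "wx": 0, "wy": 0, "wz": 0, "gripper": -1}, {"dx": 0, "dy": 0, "dz": 50, "wx": 0, "wy": 0, "wz": 0, "gripper": -1}, {"dx": 0, "dy": 0, "dz": 50, "wx": 0, "wy": 0, "wz": 0, "gripper": -1}, {"dx": -50, "dy": 0, "dz": 0, "wx": 0, "wy": 0, "wz": 0, "gripper": -1}, {"dx": -50, "dy": 0, "dz": 0, "wx": 0, "wy": 0, "wz": 0, "gripper": -1}])

```text
time: 10.07
tool_pos: [566.4, 147.3, 337.3]
orientation: [0.7, 0.714, 0.001, 0.001]
wrist_force: [-0.1, 1.1, 0.1]
grip_width: 0.994
grip_force: 0.0
```

```bash
cat > d.py <<'E'
from h import *
t=get_image('top');s=get_image('scene')
a=cv2.resize(t['frame'][165:225,180:330],None,fx=5,fy=5);b=cv2.resize(s['frame'][150:270,190:340],None,fx=2.5,fy=2.5)
c=np.zeros((600,750,3),np.uint8);c[:300]=a;c[300:,:375]=b
cv2.imwrite('pics/d.png',c[:,:,::-1])
E
python3 d.py
```

```text
(no output)
```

View pics/d.png

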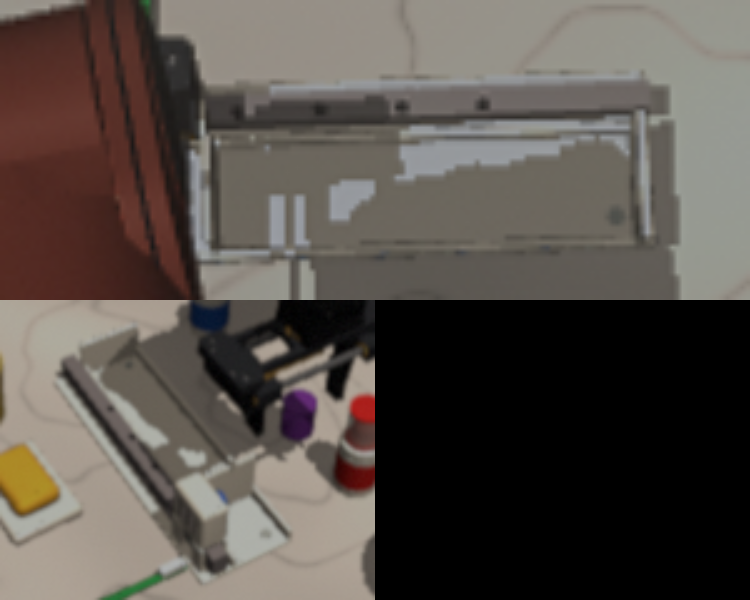

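>>> jog_arm(grip_force=8, steps=[{"dx": -51, "dy": 2, "dz": 0, "wx": 0, "wy": 0, "wz": 0, "gripper": -1}, {"dx": -51, "dy": 2, "dz": 0, "wx": 0, "wy": 0, "wz": 0, "gripper": -1}, {"dx": 0, "dy": 0, "dz": -24, "wx": 0, "wy": 0, "wz": 0, "gripper": -1}, {"dx": 0, "dy": 0, "dz": -24, "wx": 0, "wy": 0, "wz": 0, "gripper": -1}, {"dx": 0, "dy": 0, "dz": -23, "wx": 0, "wy": 0, "wz": 0, "gripper": -1}, {"dx": 0, "dy": 0, "dz": 0, "wx": 0, "wy": 0, "wz": 0, "gripper": -1}])

```text
time: 10.92
tool_pos: [464.9, 151.3, 264.7]
orientation: [0.7, 0.714, -0.001, -0.0]
wrist_force: [-0.1, -0.5, 0.6]
grip_width: 0.996
grip_force: 0.0
```

```bash
cat > e.py <<'E'
from h import *
t=get_image('top');s=get_image('scene')
for k in('berry_mid','berry_cap_mid','jar_mid','clamp_grip','clamp_face'):
    for p in(t,s): print(k,[(round(d['confidence'],2),np.round(d['pixel'],1).tolist(),np.round(at_z(p,d['pixel'],dict(berry_mid=36,berry_cap_mid=95,jar_mid=29,clamp_grip=72,clamp_face=42)[k])[:2]).tolist()) for d in landmark_of(p,k)[:3]])
save(s,'e.png',(200,150,420,310),3.5)
E
python3 e.py
```

```text
berry_mid [(0.64, [366.9, 248.5], [469.0, -318.0])]
berry_mid [(0.87, [334.1, 215.9], [466.0, 161.0])]
berry_cap_mid [(0.67, [242.2, 250.0], [469.0, 54.0])]
berry_cap_mid [(0.51, [311.1, 194.5], [513.0, 107.0]), (0.48, [321.1, 319.9], [702.0, 423.0]), (0.19, [366.4, 255.8], [512.0, 339.0])]
jar_mid [(0.83, [158.2, 248.7], [479.0, 309.0])]
jar_mid [(0.79, [369.6, 258.5], [468.0, 319.0]), (0.43, [200.5, 227.6], [800.0, 16.0])]
clamp_grip [(0.8, [209.9, 184.4], [666.0, 149.0])]
clamp_grip [(0.87, [273.2, 231.2], [656.0, 150.0])]
clamp_face [(0.85, [224.4, 200.7], [620.0, 108.0]), (0.74, [209.5, 153.0], [770.0, 153.0]), (0.33, [310.5, 247.0], [477.0, -148.0])]
clamp_face [(0.84, [277.4, 223.1], [618.0, 111.0])]
```

View pics/e.png

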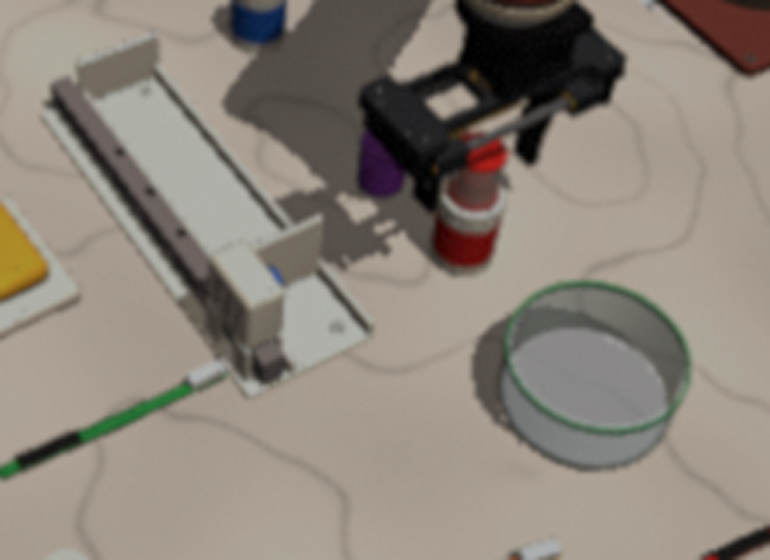

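>>> jog_arm(grip_force=8, steps=[{"dx": 0, "dy": 0, "dz": 0, "wx": 0, "wy": 0, "wz": 0, "gripper": 1}, {"dx": 0, "dy": 0, "dz": 0, "wx": 0, "wy": 0, "wz": 0, "gripper": 1}, {"dx": 0, "dy": 0, "dz": 0, "wx": 0, "wy": 0, "wz": 0, "gripper": 1}, {"dx": 0, "dy": 0, "dz": 0, "wx": 0, "wy": 0, "wz": 0, "gripper": 1}, {"dx": 0, "dy": 0, "dz": 0, "wx": 0, "wy": 0, "wz": 0, "gripper": 1}, {"dx": 0, "dy": 0, "dz": 10, "wx": 0, "wy": 0, "wz": 0, "gripper": 1}, {"dx": 0, "dy": 0, "dz": 25, "wx": 0, "wy": 0, "wz": 0, "gripper": 1}, {"dx": 0, "dy": 0, "dz": 25, "wx": 0, "wy": 0, "wz": 0, "gripper": 1}])

```text
time: 12.52
tool_pos: [465.1, 151.7, 327.0]
orientation: [0.7, 0.714, 0.0, 0.0]
wrist_force: [0.9, -0.0, -0.1]
grip_width: 0.445
grip_force: 8.0
```

>>> jog_arm(steps=[{"dx": 3, "dy": 46, "dz": 0, "wx": 0, "wy": 0, "wz": 0, "gripper": 1}, {"dx": 3, "dy": 46, "dz": 0, "wx": 0, "wy": 0, "wz": 0, "gripper": 1}, {"dx": 3, "dy": 46, "dz": 0, "wx": 0, "wy": 0, "wz": 0, "gripper": 1}, {"dx": 0, "dy": 0, "dz": 0, "wx": 0, "wy": 0, "wz": 0, "gripper": 1}])

```text
time: 13.02
tool_pos: [473.2, 293.7, 326.0]
orientation: [0.698, 0.716, 0.0, -0.0]
wrist_force: [-0.3, -0.4, -0.4]
grip_width: 0.45
grip_force: 8.0
```

```bash
cat > f.py <<'E'
from h import *
t=get_image('top');s=get_image('scene')
for k in('berry_mid','berry_cap_mid','jar_mid'):
    for p in(t,s): print(k,[(round(d['confidence'],2),np.round(d['pixel'],1).tolist(),np.round(at_z(p,d['pixel'],dict(berry_mid=36,berry_cap_mid=155,jar_mid=29,clamp_grip=72,clamp_face=42)[k])[:2]).tolist()) for d in landmark_of(p,k)[:3]])
    print([ (d['rect'],d['confidence']) for d in boxes_of(s,k)[:2]])
save(s,'f.png',(280,130,440,300),3.5)
E
python3 f.py
```

```text
berry_mid [(0.8, [210.5, 252.4], [466.0, 150.0])]
berry_mid [(0.85, [333.4, 212.9], [462.0, 151.0]), (0.65, [375.6, 219.6], [374.0, 228.0]), (0.48, [369.3, 258.3], [473.0, 321.0])]
[([323.2, 197.3, 342.7, 228.2], 0.75), ([215.6, 160.2, 307.2, 262.9], 0.19)]
berry_cap_mid [(0.47, [155.1, 250.4], [469.0, 290.0]), (0.43, [244.4, 248.9], [470.0, 46.0])]
berry_cap_mid [(0.64, [311.6, 191.5], [544.0, 144.0]), (0.6, [371.7, 221.7], [475.0, 296.0])]
[([366.0, 213.7, 379.6, 234.2], 0.59), ([304.9, 182.9, 317.2, 206.3], 0.53)]
jar_mid [(0.91, [157.9, 246.4], [486.0, 310.0]), (0.61, [253.7, 205.8], [605.0, 19.0]), (0.6, [314.0, 247.8], [475.0, -160.0])]
jar_mid [(0.85, [371.1, 257.4], [462.0, 318.0])]
[([341.3, 229.1, 399.2, 285.3], 0.6), ([243.1, 117.9, 255.5, 136.3], 0.27)]
```

View pics/f.png

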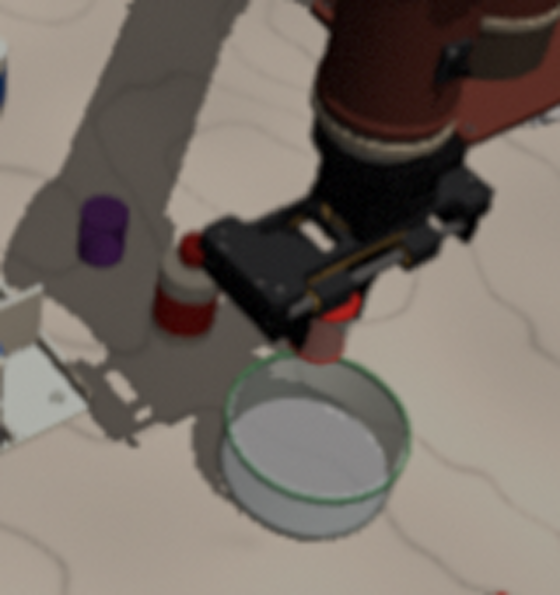

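>>> jog_arm(steps=[{"dx": 0, "dy": 0, "dz": -40, "wx": 0, "wy": 0, "wz": 0, "gripper": 1}, {"dx": 0, "dy": 0, "dz": -45, "wx": 0, "wy": 0, "wz": 0, "gripper": 1}, {"dx": 0, "dy": 0, "dz": -33, "wx": 0, "wy": 0, "wz": 0, "gripper": 1}, {"dx": 0, "dy": 0, "dz": 0, "wx": 0, "wy": 0, "wz": 0, "gripper": 1}, {"dx": 0, "dy": 0, "dz": 0, "wx": 0, "wy": 0, "wz": 0, "gripper": -0.3}, {"dx": 0, "dy": 0, "dz": 0, "wx": 0, "wy": 0, "wz": 0, "gripper": -0.3}, {"dx": 0, "dy": 0, "dz": 0, "wx": 0, "wy": 0, "wz": 0, "gripper": -0.3}, {"dx": 0, "dy": 0, "dz": 50, "wx": 0, "wy": 0, "wz": 0, "gripper": -0.3}])

```text
time: 14.58
tool_pos: [472.8, 289.3, 255.9]
orientation: [0.7, 0.714, -0.003, -0.0]
wrist_force: [0.7, 0.6, 1.0]
grip_width: 0.645
grip_force: 0.0
```

>>> jog_arm(grip_force=15, steps=[{"dx": -2, "dy": 0, "dz": 50, "wx": 0, "wy": 0, "wz": 0, "gripper": -1}, {"dx": -2, "dy": -47, "dz": 0, "wx": 0, "wy": 0, "wz": 0, "gripper": -1}, {"dx": -2, "dy": -47, "dz": 0, "wx": 0, "wy": 0, "wz": 0, "gripper": -1}, {"dx": -3, "dy": -47, "dz": 0, "wx": 0, "wy": 0, "wz": 0, "gripper": -1}, {"dx": 0, "dy": 0, "dz": 0, "wx": 0, "wy": 0, "wz": 0, "gripper": -1}])

```text
time: 15.2
tool_pos: [465.2, 145.1, 308.4]
orientation: [0.702, 0.712, 0.0, -0.0]
wrist_force: [0.0, 0.5, 0.3]
grip_width: 0.993
grip_force: 0.0
```

```bash
cat > f.py <<'E'
from h import *
t=get_image('top');s=get_image('scene')
for k in('berry_mid','berry_cap_mid','jar_mid'):
    for p in(t,s): print(k,[(round(d['confidence'],2),np.round(d['pixel'],1).tolist(),np.round(at_z(p,d['pixel'],dict(berry_mid=36,berry_cap_mid=29,jar_mid=29,clamp_grip=72,clamp_face=42)[k])[:2]).tolist()) for d in landmark_of(p,k)[:3]])
E
python3 f.py
```

```text
berry_mid []
berry_mid [(0.72, [333.1, 212.9], [462.0, 151.0])]
berry_cap_mid [(0.68, [245.7, 247.0], [480.0, 45.0]), (0.6, [166.4, 249.4], [477.0, 284.0]), (0.57, [211.8, 187.6], [664.0, 147.0])]
berry_cap_mid [(0.84, [359.4, 252.6], [479.0, 291.0]), (0.81, [310.5, 197.9], [480.0, 68.0])]
jar_mid [(0.65, [157.1, 249.0], [478.0, 312.0]), (0.4, [135.7, 190.3], [659.0, 383.0])]
jar_mid [(0.71, [368.9, 256.8], [466.0, 313.0])]
```

>>> jog_arm(grip_force=15, steps=[{"dx": 0, "dy": 1, "dz": -43, "wx": 0, "wy": 0, "wz": 0, "gripper": -1}, {"dx": 0, "dy": 0, "dz": -43, "wx": 0, "wy": 0, "wz": 0, "gripper": -1}, {"dx": 0, "dy": 0, "dz": 0, "wx": 0, "wy": 0, "wz": 0, "gripper": -1}, {"dx": 0, "dy": 0, "dz": 0, "wx": 0, "wy": 0, "wz": 0, "gripper": 1}, {"dx": 0, "dy": 0, "dz": 0, "wx": 0, "wy": 0, "wz": 0, "gripper": 1}, {"dx": 0, "dy": 0, "dz": 0, "wx": 0, "wy": 0, "wz": 0, "gripper": 1}, {"dx": 0, "dy": 0, "dz": 0, "wx": 0, "wy": 0, "wz": 0, "gripper": 1}])

```text
time: 16.48
tool_pos: [465.3, 149.9, 222.4]
orientation: [0.7, 0.714, 0.001, 0.0]
wrist_force: [-0.4, -0.6, -0.8]
grip_width: 0.63
grip_force: 0.0
```

>>> jog_arm(steps=[{"dx": 0, "dy": 0, "dz": 20, "wx": 0, "wy": 0, "wz": 0, "gripper": 1}, {"dx": 0, "dy": 0, "dz": 30, "wx": 0, "wy": 0, "wz": 0, "gripper": 1}, {"dx": 0, "dy": 0, "dz": 30, "wx": 0, "wy": 0, "wz": 0, "gripper": 1}, {"dx": 0, "dy": 0, "dz": 0, "wx": 0, "wy": 0, "wz": 0, "gripper": 1}])

```text
time: 16.98
tool_pos: [465.8, 149.9, 303.8]
orientation: [0.7, 0.714, 0.002, 0.0]
wrist_force: [0.9, 0.2, -1.2]
grip_width: 0.568
grip_force: 14.9
```

>>> jog_arm(steps=[{"dx": 25.5, "dy": -44.2, "dz": 0, "wx": 0, "wy": 0, "wz": 0, "gripper": 1}, {"dx": 25.5, "dy": -44.2, "dz": 0, "wx": 0, "wy": 0, "wz": 0, "gripper": 1}, {"dx": 25.5, "dy": -44.2, "dz": 0, "wx": 0, "wy": 0, "wz": 0, "gripper": 1}, {"dx": 25.5, "dy": -44.2, "dz": 0, "wx": 0, "wy": 0, "wz": 0, "gripper": 1}, {"dx": 25.5, "dy": -44.2, "dz": 0, "wx": 0, "wy": 0, "wz": 0, "gripper": 1}, {"dx": 25.5, "dy": -44.2, "dz": 0, "wx": 0, "wy": 0, "wz": 0, "gripper": 1}, {"dx": 0, "dy": 0, "dz": 0, "wx": 0, "wy": 0, "wz": 0, "gripper": 1}, {"dx": 0, "dy": 0, "dz": 0, "wx": 0, "wy": 0, "wz": 0, "gripper": 1}])

```text
time: 17.98
tool_pos: [617.7, -115.3, 300.4]
orientation: [0.7, 0.714, -0.001, -0.001]
wrist_force: [-0.6, 1.1, -0.2]
grip_width: 0.57
grip_force: 14.9
```

```bash
cat > g.py <<'E'
from h import *
t=get_image('top');s=get_image('scene')
print(read_state()['tool_pos'],read_state()['wrist_force'])
for k in('berry_mid','rack_end'):
    for p in(t,s): print(k,[(round(d['confidence'],2),np.round(d['pixel'],1).tolist(),np.round(at_z(p,d['pixel'],dict(berry_mid=116,rack_end=6)[k])[:2]).tolist()) for d in landmark_of(p,k)[:3]])
print('expect mid at base+36 for base=60,70,80', [np.round(proj(s,(619,-115,z+36)),1) for z in(60,70,80)])
save(s,'g.png',(190,100,340,250),4)
E
python3 g.py
```

```text
[ 617.82941861 -114.09566684  301.01607539] [-0.91691011 -0.02753457 -0.78895042]
berry_mid []
berry_mid [(0.57, [238.0, 153.1], [616.0, -114.0])]
rack_end [(0.5, [223.3, 201.2], [624.0, 114.0])]
rack_end [(0.66, [233.5, 177.4], [623.0, -135.0])]
expect mid at base+36 for base=60,70,80 [array([237.1, 158.5]), array([237. , 155.9]), array([237. , 153.3])]
```

View pics/g.png

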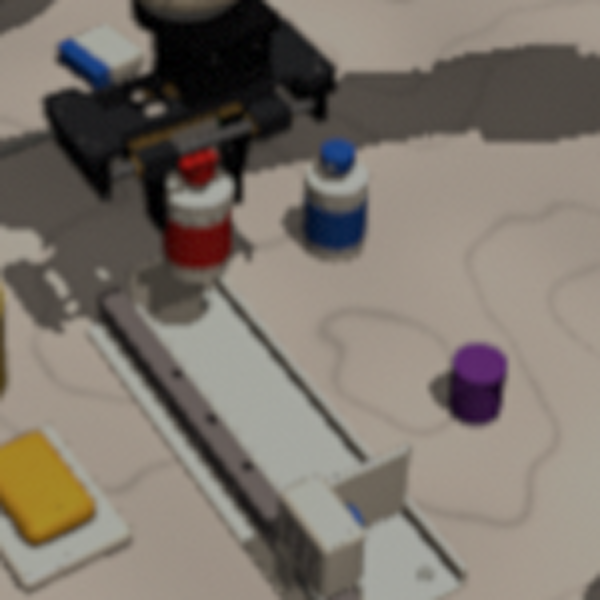

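>>> jog_arm(steps=[{"dx": 0.5, "dy": 0, "dz": -25, "wx": 0, "wy": 0, "wz": 0, "gripper": 1}, {"dx": 0.5, "dy": 0, "dz": -25, "wx": 0, "wy": 0, "wz": 0, "gripper": 1}, {"dx": 0, "dy": 0, "dz": -16, "wx": 0, "wy": 0, "wz": 0, "gripper": 1}, {"dx": 0, "dy": 0, "dz": -3, "wx": 0, "wy": 0, "wz": 0, "gripper": 1}, {"dx": 0, "dy": 0, "dz": -2, "wx": 0, "wy": 0, "wz": 0, "gripper": 1}, {"dx": 0, "dy": 0, "dz": 0, "wx": 0, "wy": 0, "wz": 0, "gripper": 1}])

```text
time: 19.02
tool_pos: [619.2, -115.2, 232.6]
orientation: [0.7, 0.714, 0.001, -0.0]
wrist_force: [-5.8, 3.2, 13.8]
grip_width: 0.57
grip_force: 15.0
```

```bash
cat > g.py <<'E'
from h import *
t=get_image('top');s=get_image('scene')
for k in('berry_mid',):
    for p in(t,s): print(k,[(round(d['confidence'],2),np.round(d['pixel'],1).tolist()) for d in landmark_of(p,k)[:3]])
print([np.round(proj(s,(619,-115,z+36)),1) for z in(6,12,22)])
save(s,'g2.png',(200,120,300,210),6)
E
python3 g.py
```

```text
berry_mid []
berry_mid [(0.79, [237.3, 173.4]), (0.24, [251.2, 122.0])]
[array([237.5, 172.2]), array([237.5, 170.7]), array([237.4, 168.2])]
```

View pics/g2.png

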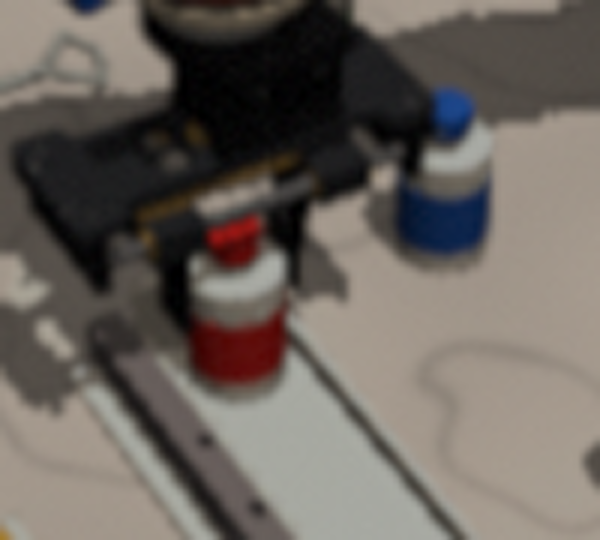

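>>> jog_arm(steps=[{"dx": 0, "dy": 0, "dz": 2, "wx": 0, "wy": 0, "wz": 0, "gripper": -1}, {"dx": 0, "dy": 0, "dz": 0, "wx": 0, "wy": 0, "wz": 0, "gripper": -1}, {"dx": 0, "dy": 0, "dz": 0, "wx": 0, "wy": 0, "wz": 0, "gripper": -1}, {"dx": 0, "dy": 0, "dz": 0, "wx": 0, "wy": 0, "wz": 0, "gripper": -1}, {"dx": 0, "dy": 0, "dz": 40, "wx": 0, "wy": 0, "wz": 0, "gripper": -1}, {"dx": 0, "dy": 0, "dz": 40, "wx": 0, "wy": 0, "wz": 0, "gripper": -1}])

```text
time: 19.98
tool_pos: [618.9, -115.5, 313.3]
orientation: [0.7, 0.714, -0.001, -0.0]
wrist_force: [0.6, 0.7, 0.4]
grip_width: 0.995
grip_force: 0.0
```

>>> jog_arm(steps=[{"dx": -48, "dy": -12.6, "dz": 0, "wx": 0, "wy": 0, "wz": 0, "gripper": -1}, {"dx": -48, "dy": -12.6, "dz": 0, "wx": 0, "wy": 0, "wz": 0, "gripper": -1}, {"dx": -48, "dy": -12.6, "dz": 0, "wx": 0, "wy": 0, "wz": 0, "gripper": -1}, {"dx": 0, "dy": 0, "dz": 0, "wx": 0, "wy": 0, "wz": 0, "gripper": -1}])

```text
time: 20.48
tool_pos: [472.2, -154.7, 312.6]
orientation: [0.701, 0.713, 0.001, -0.001]
wrist_force: [-0.4, 0.3, 1.0]
grip_width: 0.998
grip_force: 0.0
```

```bash
cat > i.py <<'E'
from h import *
t=get_image('top');s=get_image('scene')
print(read_state()['tool_pos'])
for k,z in(('aqua_mid',36),('berry_mid',42),('mint_mid',36),('mint_cap_mid',95),('jar_mid',29),('berry_cap_mid',29)):
    for p in(t,s): print(k,[(round(d['confidence'],2),np.round(at_z(p,d['pixel'],z)[:2]).tolist()) for d in landmark_of(p,k)[:3]])
E
python3 i.py
```

```text
[ 475.29581174 -153.09971659  313.16500062]
aqua_mid [(0.54, [477.0, -155.0])]
aqua_mid [(0.73, [479.0, -149.0])]
berry_mid [(0.82, [611.0, -115.0]), (0.59, [464.0, 274.0])]
berry_mid [(0.96, [613.0, -111.0])]
mint_mid []
mint_mid [(0.79, [473.0, -304.0])]
mint_cap_mid [(0.32, [615.0, -105.0])]
mint_cap_mid []
jar_mid [(0.75, [481.0, 311.0]), (0.54, [780.0, -142.0])]
jar_mid [(0.56, [464.0, 311.0]), (0.24, [465.0, -318.0])]
berry_cap_mid [(0.75, [473.0, 287.0]), (0.6, [479.0, 52.0]), (0.31, [609.0, 113.0])]
berry_cap_mid [(0.77, [472.0, 293.0]), (0.77, [469.0, 67.0])]
```

>>> jog_arm(steps=[{"dx": 1, "dy": 0, "dz": -46, "wx": 0, "wy": 0, "wz": 0, "gripper": -1}, {"dx": 0, "dy": 0, "dz": -46, "wx": 0, "wy": 0, "wz": 0, "gripper": -1}, {"dx": 0, "dy": 0, "dz": 0, "wx": 0, "wy": 0, "wz": 0, "gripper": -1}, {"dx": 0, "dy": 0, "dz": 0, "wx": 0, "wy": 0, "wz": 0, "gripper": 1}, {"dx": 0, "dy": 0, "dz": 0, "wx": 0, "wy": 0, "wz": 0, "gripper": 1}, {"dx": 0, "dy": 0, "dz": 0, "wx": 0, "wy": 0, "wz": 0, "gripper": 1}, {"dx": 0, "dy": 0, "dz": 0, "wx": 0, "wy": 0, "wz": 0, "gripper": 1}, {"dx": 0, "dy": 0, "dz": 0, "wx": 0, "wy": 0, "wz": 0, "gripper": 1}])

```text
time: 22.18
tool_pos: [476.3, -153.2, 221.2]
orientation: [0.7, 0.714, 0.0, 0.0]
wrist_force: [-0.2, 1.2, 5.1]
grip_width: 0.568
grip_force: 15.0
```

>>> jog_arm(steps=[{"dx": 0, "dy": 0, "dz": 10, "wx": 0, "wy": 0, "wz": 0, "gripper": 1}, {"dx": 0, "dy": 0, "dz": 35, "wx": 0, "wy": 0, "wz": 0, "gripper": 1}, {"dx": 0, "dy": 0, "dz": 35, "wx": 0, "wy": 0, "wz": 0, "gripper": 1}, {"dx": 47, "dy": 30.5, "dz": 0, "wx": 0, "wy": 0, "wz": 0, "gripper": 1}, {"dx": 48, "dy": 30.5, "dz": 0, "wx": 0, "wy": 0, "wz": 0, "gripper": 1}, {"dx": 48, "dy": 30.5, "dz": 0, "wx": 0, "wy": 0, "wz": 0, "gripper": 1}, {"dx": 0, "dy": 0, "dz": 0, "wx": 0, "wy": 0, "wz": 0, "gripper": 1}, {"dx": 0, "dy": 0, "dz": 0, "wx": 0, "wy": 0, "wz": 0, "gripper": 1}])

```text
time: 23.18
tool_pos: [618.8, -62.1, 300.6]
orientation: [0.7, 0.714, -0.001, -0.0]
wrist_force: [-0.1, -0.9, -2.1]
grip_width: 0.569
grip_force: 15.0
```

```bash
cat > i2.py <<'E'
from h import *
t=get_image('top');s=get_image('scene')
print(read_state()['tool_pos'],read_state()['wrist_force'])
for k,z in(('aqua_mid',113),('berry_mid',42),('mint_mid',36),('mint_cap_mid',95)):
    for p in(t,s): print(k,[(round(d['confidence'],2),np.round(at_z(p,d['pixel'],z)[:2]).tolist(),d['pixel']) for d in landmark_of(p,k)[:3]])
save(s,'i.png',(200,100,320,200),6)
E
python3 i2.py
```

```text
[618.30936292 -62.88231755 301.02486039] [-0.73194824  0.09611814 -2.49469939]
aqua_mid []
aqua_mid [(0.77, [613.0, -70.0], [246.4, 162.7]), (0.32, [521.0, 352.0], [368.3, 256.8])]
berry_mid []
berry_mid [(0.78, [612.0, -103.0], [241.3, 173.8])]
mint_mid [(0.56, [469.0, -306.0], [362.9, 248.8])]
mint_mid [(0.17, [468.0, 318.0], [370.0, 256.6])]
mint_cap_mid [(0.5, [470.0, -303.0], [366.9, 247.4])]
mint_cap_mid [(0.26, [581.0, -332.0], [216.4, 116.2])]
```

View pics/i.png

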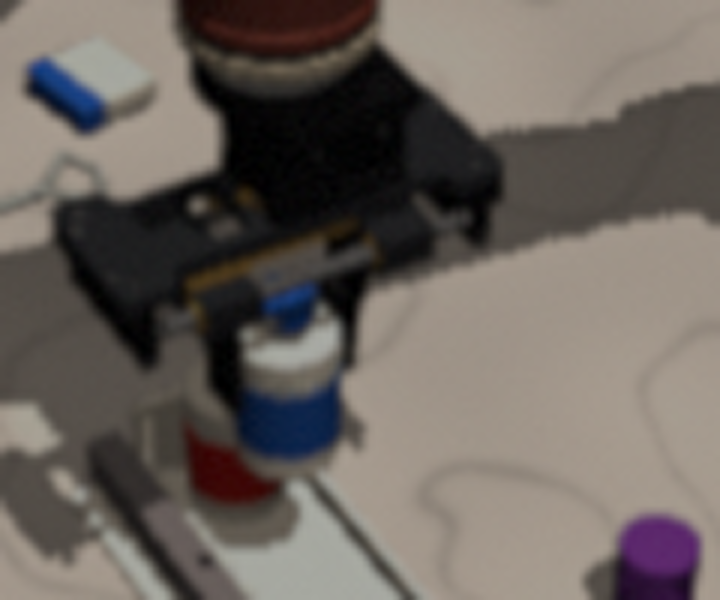

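>>> jog_arm(steps=[{"dx": 0, "dy": 4, "dz": -10, "wx": 0, "wy": 0, "wz": 0, "gripper": 1}, {"dx": 0, "dy": 0, "dz": -30, "wx": 0, "wy": 0, "wz": 0, "gripper": 1}, {"dx": 0, "dy": 0, "dz": -25, "wx": 0, "wy": 0, "wz": 0, "gripper": 1}, {"dx": 0, "dy": 0, "dz": -6, "wx": 0, "wy": 0, "wz": 0, "gripper": 1}, {"dx": 0, "dy": 0, "dz": -2, "wx": 0, "wy": 0, "wz": 0, "gripper": 1}, {"dx": 0, "dy": 0, "dz": 0, "wx": 0, "wy": 0, "wz": 0, "gripper": 1}])

```text
time: 24.42
tool_pos: [619.5, -57.7, 228.5]
orientation: [0.7, 0.714, 0.0, 0.0]
wrist_force: [-0.6, 0.7, -1.7]
grip_width: 0.567
grip_force: 15.0
```

>>> jog_arm(steps=[{"dx": 0, "dy": 0, "dz": -1.5, "wx": 0, "wy": 0, "wz": 0, "gripper": 1}, {"dx": 0, "dy": 0, "dz": 0, "wx": 0, "wy": 0, "wz": 0, "gripper": 1}, {"dx": 0, "dy": 0, "dz": 0, "wx": 0, "wy": 0, "wz": 0, "gripper": -1}, {"dx": 0, "dy": 0, "dz": 0, "wx": 0, "wy": 0, "wz": 0, "gripper": -1}, {"dx": 0, "dy": 0, "dz": 0, "wx": 0, "wy": 0, "wz": 0, "gripper": -1}, {"dx": 0, "dy": 0, "dz": 0, "wx": 0, "wy": 0, "wz": 0, "gripper": -1}, {"dx": 0, "dy": 0, "dz": 47, "wx": 0, "wy": 0, "wz": 0, "gripper": -1}, {"dx": 0, "dy": 0, "dz": 47, "wx": 0, "wy": 0, "wz": 0, "gripper": -1}])

```text
time: 25.42
tool_pos: [618.9, -57.7, 321.0]
orientation: [0.7, 0.714, -0.001, -0.0]
wrist_force: [-0.5, 0.4, -0.9]
grip_width: 0.994
grip_force: 0.0
```

>>> jog_arm(grip_force=8, steps=[{"dx": -25, "dy": -41.8, "dz": 0, "wx": 0, "wy": 0, "wz": 0, "gripper": -1}, {"dx": -25, "dy": -41.8, "dz": 0, "wx": 0, "wy": 0, "wz": 0, "gripper": -1}, {"dx": -25, "dy": -41.8, "dz": 0, "wx": 0, "wy": 0, "wz": 0, "gripper": -1}, {"dx": -25, "dy": -41.8, "dz": 0, "wx": 0, "wy": 0, "wz": 0, "gripper": -1}, {"dx": -25, "dy": -41.8, "dz": 0, "wx": 0, "wy": 0, "wz": 0, "gripper": -1}, {"dx": -25, "dy": -41.8, "dz": 0, "wx": 0, "wy": 0, "wz": 0, "gripper": -1}, {"dx": 0, "dy": 0, "dz": 0, "wx": 0, "wy": 0, "wz": 0, "gripper": -1}, {"dx": 0, "dy": 0, "dz": 0, "wx": 0, "wy": 0, "wz": 0, "gripper": -1}])

```text
time: 26.42
tool_pos: [469.3, -308.3, 320.2]
orientation: [0.7, 0.714, 0.0, -0.0]
wrist_force: [-0.1, 0.5, -0.0]
grip_width: 1.001
grip_force: 0.0
```

```bash
cat > j.py <<'E'
from h import *
t=get_image('top');s=get_image('scene')
print(read_state()['tool_pos'],read_state()['wrist_force'])
for k,z in(('aqua_mid',42),('berry_mid',42),('mint_mid',36),('mint_cap_mid',95),('jar_mid',29)):
    for p in(t,s): print(k,[(round(d['confidence'],2),np.round(at_z(p,d['pixel'],z)[:2]).tolist(),np.round(d['pixel']).tolist()) for d in landmark_of(p,k)[:3]])
a=cv2.resize(t['frame'][165:225,180:330],None,fx=5,fy=5);b=cv2.resize(s['frame'][100:220,190:340],None,fx=2.5,fy=2.5);
c=np.zeros((600,750,3),np.uint8);c[:300]=a;c[300:,:375]=b;c[300:,375:]=cv2.resize(t['frame'][210:270,320:395],None,fx=5,fy=5)
cv2.imwrite('pics/j.png',c[:,:,::-1])
E
python3 j.py
```

```text
[ 469.9303295  -307.36935698  320.09387376] [-0.47498707  0.3357923  -0.10076232]
aqua_mid [(0.7, [612.0, -57.0], [279.0, 202.0])]
aqua_mid [(0.81, [622.0, -46.0], [248.0, 187.0])]
berry_mid [(0.64, [624.0, -107.0], [295.0, 198.0])]
berry_mid [(0.88, [608.0, -115.0], [241.0, 171.0])]
mint_mid [(0.55, [470.0, -313.0], [365.0, 248.0])]
mint_mid [(0.58, [461.0, -312.0], [252.0, 123.0])]
mint_cap_mid [(0.65, [465.0, -307.0], [368.0, 249.0])]
mint_cap_mid [(0.66, [464.0, -303.0], [252.0, 110.0]), (0.51, [654.0, 80.0], [260.0, 207.0])]
jar_mid [(0.58, [482.0, 306.0], [159.0, 248.0])]
jar_mid [(0.97, [467.0, 316.0], [369.0, 258.0]), (0.33, [614.0, -67.0], [247.0, 185.0])]
```

View pics/j.png

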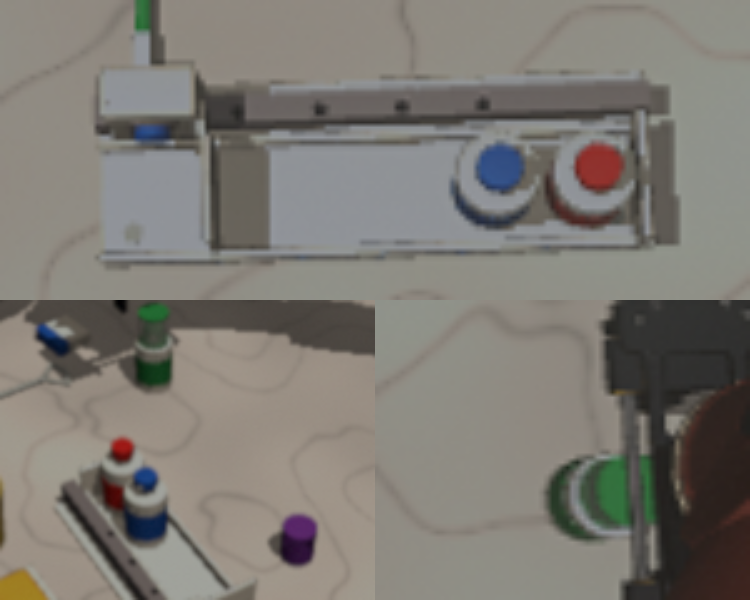

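```bash
python3 -c "
from h import *
t=get_image('top');print(at_z(t,(370.2,248),118),at_z(t,(366.4,248.2),72))"
```

```text
[ 467.47155664 -306.41826554  118.        ] [ 468.91931685 -307.46057132   72.        ]
```

>>> jog_arm(grip_force=8, steps=[{"dx": -1, "dy": -1, "dz": -28, "wx": 0, "wy": 0, "wz": 0, "gripper": -1}, {"dx": 0, "dy": 0, "dz": -26, "wx": 0, "wy": 0, "wz": 0, "gripper": -1}, {"dx": 0, "dy": 0, "dz": 0, "wx": 0, "wy": 0, "wz": 0, "gripper": -1}, {"dx": 0, "dy": 0, "dz": 0, "wx": 0, "wy": 0, "wz": 0, "gripper": 1}, {"dx": 0, "dy": 0, "dz": 0, "wx": 0, "wy": 0, "wz": 0, "gripper": 1}, {"dx": 0, "dy": 0, "dz": 0, "wx": 0, "wy": 0, "wz": 0, "gripper": 1}, {"dx": 0, "dy": 0, "dz": 0, "wx": 0, "wy": 0, "wz": 0, "gripper": 1}, {"dx": 0, "dy": 0, "dz": 0, "wx": 0, "wy": 0, "wz": 0, "gripper": 1}])

```text
time: 28.08
tool_pos: [468.1, -309.5, 266.4]
orientation: [0.7, 0.714, 0.0, 0.0]
wrist_force: [0.2, -0.7, 0.7]
grip_width: 0.518
grip_force: 0.1
```

>>> jog_arm(grip_force=8, steps=[{"dx": 0, "dy": 0, "dz": 0, "wx": 0, "wy": 0, "wz": 0, "gripper": 1}, {"dx": 0, "dy": 0, "dz": 0, "wx": 0, "wy": 0, "wz": 0, "gripper": 1}, {"dx": 0, "dy": 0, "dz": 10, "wx": 0, "wy": 0, "wz": 0, "gripper": 1}, {"dx": 0, "dy": 0, "dz": 25, "wx": 0, "wy": 0, "wz": 0, "gripper": 1}, {"dx": 0, "dy": 0, "dz": 25, "wx": 0, "wy": 0, "wz": 0, "gripper": 1}, {"dx": 0, "dy": 40, "dz": 0, "wx": 0, "wy": 0, "wz": 0, "gripper": 1}, {"dx": 0, "dy": 50, "dz": 0, "wx": 0, "wy": 0, "wz": 0, "gripper": 1}, {"dx": 0, "dy": 50, "dz": 0, "wx": 0, "wy": 0, "wz": 0, "gripper": 1}])

```text
time: 29.08
tool_pos: [467.9, -168.4, 326.9]
orientation: [0.7, 0.714, 0.0, 0.0]
wrist_force: [-0.2, 0.5, -0.1]
grip_width: 0.452
grip_force: 8.0
```

>>> jog_arm(steps=[{"dx": 0, "dy": 50, "dz": 0, "wx": 0, "wy": 0, "wz": 0, "gripper": 1}, {"dx": 0, "dy": 50, "dz": 0, "wx": 0, "wy": 0, "wz": 0, "gripper": 1}, {"dx": 0, "dy": 50, "dz": 0, "wx": 0, "wy": 0, "wz": 0, "gripper": 1}, {"dx": 0, "dy": 50, "dz": 0, "wx": 0, "wy": 0, "wz": 0, "gripper": 1}, {"dx": 0, "dy": 50, "dz": 0, "wx": 0, "wy": 0, "wz": 0, "gripper": 1}, {"dx": 0, "dy": 50, "dz": 0, "wx": 0, "wy": 0, "wz": 0, "gripper": 1}, {"dx": 0, "dy": 50, "dz": 0, "wx": 0, "wy": 0, "wz": 0, "gripper": 1}, {"dx": 0, "dy": 50, "dz": 0, "wx": 0, "wy": 0, "wz": 0, "gripper": 1}])

```text
time: 30.08
tool_pos: [468.1, 231.9, 327.0]
orientation: [0.7, 0.714, 0.0, 0.0]
wrist_force: [1.2, -0.3, -0.1]
grip_width: 0.447
grip_force: 8.0
```

>>> jog_arm(steps=[{"dx": 3, "dy": 50, "dz": 0, "wx": 0, "wy": 0, "wz": 0, "gripper": 1}, {"dx": 3, "dy": 50, "dz": 0, "wx": 0, "wy": 0, "wz": 0, "gripper": 1}, {"dx": 0, "dy": 0, "dz": 0, "wx": 0, "wy": 0, "wz": 0, "gripper": 1}, {"dx": 0, "dy": 0, "dz": 0, "wx": 0, "wy": 0, "wz": 0, "gripper": 1}])

```text
time: 30.58
tool_pos: [474.3, 329.9, 326.4]
orientation: [0.7, 0.714, -0.0, 0.0]
wrist_force: [-0.1, 0.7, -0.6]
grip_width: 0.449
grip_force: 8.0
```

```bash
cat > k.py <<'E'
from h import *
t=get_image('top');s=get_image('scene')
print(read_state()['tool_pos'],read_state()['wrist_force'])
for k,z in(('mint_mid',36),('mint_cap_mid',155),('jar_mid',29),('berry_cap_mid',29)):
    for p in(t,s): print(k,[(round(d['confidence'],2),np.round(at_z(p,d['pixel'],z)[:2]).tolist(),np.round(d['pixel']).tolist()) for d in landmark_of(p,k)[:3]])
save(s,'k.png',(290,130,450,300),3.5)
E
python3 k.py
```

```text
[474.51136391 329.0652149  326.57633309] [-0.01802705 -1.19621991  0.22222833]
mint_mid [(0.51, [473.0, -305.0], [363.0, 247.0])]
mint_mid [(0.92, [465.0, -304.0], [252.0, 125.0]), (0.57, [644.0, 126.0], [272.0, 232.0])]
mint_cap_mid [(0.62, [473.0, 338.0], [137.0, 249.0])]
mint_cap_mid [(0.47, [472.0, 339.0], [384.0, 233.0])]
jar_mid [(0.84, [479.0, 313.0], [157.0, 249.0])]
jar_mid [(0.9, [464.0, 313.0], [369.0, 256.0])]
berry_cap_mid [(0.66, [469.0, 51.0], [244.0, 251.0]), (0.46, [468.0, 286.0], [166.0, 252.0])]
berry_cap_mid [(0.59, [472.0, 296.0], [363.0, 253.0]), (0.56, [470.0, 57.0], [311.0, 194.0])]
```

View pics/k.png

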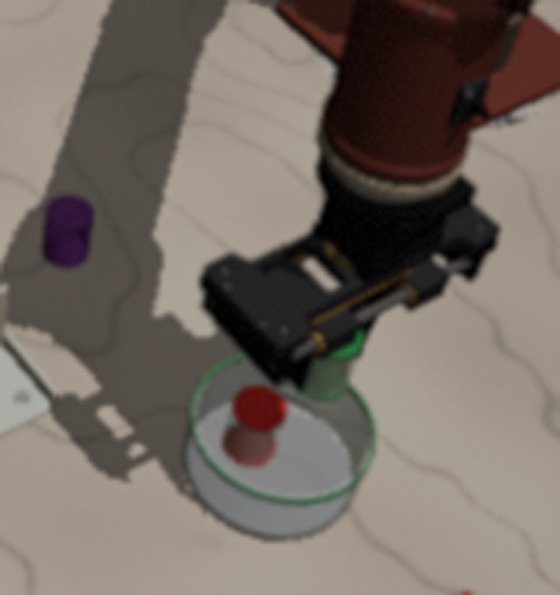

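>>> jog_arm(steps=[{"dx": 0, "dy": 7, "dz": -40, "wx": 0, "wy": 0, "wz": 0, "gripper": 1}, {"dx": 0, "dy": 0, "dz": -45, "wx": 0, "wy": 0, "wz": 0, "gripper": 1}, {"dx": 0, "dy": 0, "dz": -33, "wx": 0, "wy": 0, "wz": 0, "gripper": 1}, {"dx": 0, "dy": 0, "dz": 0, "wx": 0, "wy": 0, "wz": 0, "gripper": 1}, {"dx": 0, "dy": 0, "dz": 0, "wx": 0, "wy": 0, "wz": 0, "gripper": -0.3}, {"dx": 0, "dy": 0, "dz": 0, "wx": 0, "wy": 0, "wz": 0, "gripper": -0.3}, {"dx": 0, "dy": 0, "dz": 0, "wx": 0, "wy": 0, "wz": 0, "gripper": -0.3}, {"dx": 0, "dy": 0, "dz": 50, "wx": 0, "wy": 0, "wz": 0, "gripper": -0.3}])

```text
time: 32.08
tool_pos: [472.8, 336.9, 256.3]
orientation: [0.7, 0.714, -0.003, -0.0]
wrist_force: [0.4, -0.3, 1.0]
grip_width: 0.644
grip_force: 0.0
```

>>> jog_arm(grip_force=15, steps=[{"dx": 0, "dy": 0, "dz": 50, "wx": 0, "wy": 0, "wz": 0, "gripper": -1}, {"dx": 0, "dy": -40, "dz": 0, "wx": 0, "wy": 0, "wz": 0, "gripper": -1}, {"dx": -1, "dy": -50, "dz": 0, "wx": 0, "wy": 0, "wz": 0, "gripper": -1}, {"dx": -1, "dy": -50, "dz": 0, "wx": 0, "wy": 0, "wz": 0, "gripper": -1}, {"dx": -1, "dy": -50, "dz": 0, "wx": 0, "wy": 0, "wz": 0, "gripper": -1}, {"dx": -1, "dy": -50, "dz": 0, "wx": 0, "wy": 0, "wz": 0, "gripper": -1}, {"dx": -1, "dy": -50, "dz": 0, "wx": 0, "wy": 0, "wz": 0, "gripper": -1}, {"dx": -1, "dy": -50, "dz": 0, "wx": 0, "wy": 0, "wz": 0, "gripper": -1}])

```text
time: 33.08
tool_pos: [467.9, -4.3, 309.0]
orientation: [0.7, 0.714, 0.001, 0.0]
wrist_force: [1.3, -0.5, 0.4]
grip_width: 1.001
grip_force: 0.0
```

>>> jog_arm(steps=[{"dx": 0, "dy": -50, "dz": 0, "wx": 0, "wy": 0, "wz": 0, "gripper": -1}, {"dx": 0, "dy": -50, "dz": 0, "wx": 0, "wy": 0, "wz": 0, "gripper": -1}, {"dx": 0, "dy": -50, "dz": 0, "wx": 0, "wy": 0, "wz": 0, "gripper": -1}, {"dx": 0, "dy": -50, "dz": 0, "wx": 0, "wy": 0, "wz": 0, "gripper": -1}, {"dx": 0, "dy": -50, "dz": 0, "wx": 0, "wy": 0, "wz": 0, "gripper": -1}, {"dx": 0, "dy": -50, "dz": 0, "wx": 0, "wy": 0, "wz": 0, "gripper": -1}, {"dx": 0, "dy": 0, "dz": 0, "wx": 0, "wy": 0, "wz": 0, "gripper": -1}, {"dx": 0, "dy": 0, "dz": 0, "wx": 0, "wy": 0, "wz": 0, "gripper": -1}])

```text
time: 34.08
tool_pos: [468.1, -302.3, 308.4]
orientation: [0.7, 0.714, 0.0, -0.0]
wrist_force: [0.2, 0.8, -0.5]
grip_width: 0.999
grip_force: 0.0
```

```bash
sed -e "s/('mint_cap_mid',155)/('mint_cap_mid',29)/" -e '/^save/d' k.py > k2.py; python3 k2.py
```

```text
[ 468.50841104 -301.29175726  308.35412004] [-0.66345067  0.63170878 -0.80187058]
mint_mid [(0.64, [473.0, -308.0], [363.0, 247.0])]
mint_mid [(0.78, [463.0, -314.0], [251.0, 123.0])]
mint_cap_mid [(0.67, [473.0, 315.0], [156.0, 251.0]), (0.56, [478.0, 345.0], [146.0, 249.0]), (0.47, [782.0, -142.0], [304.0, 149.0])]
mint_cap_mid []
jar_mid [(0.73, [472.0, 308.0], [159.0, 251.0])]
jar_mid [(0.56, [464.0, 307.0], [368.0, 255.0])]
berry_cap_mid [(0.63, [474.0, 294.0], [163.0, 250.0]), (0.59, [473.0, 50.0], [244.0, 250.0])]
berry_cap_mid [(0.78, [472.0, 282.0], [360.0, 249.0]), (0.48, [476.0, 63.0], [311.0, 196.0]), (0.26, [612.0, -67.0], [247.0, 185.0])]
```

>>> jog_arm(grip_force=15, steps=[{"dx": 0, "dy": -6, "dz": -20, "wx": 0, "wy": 0, "wz": 0, "gripper": -1}, {"dx": 0, "dy": 0, "dz": -34, "wx": 0, "wy": 0, "wz": 0, "gripper": -1}, {"dx": 0, "dy": 0, "dz": -33, "wx": 0, "wy": 0, "wz": 0, "gripper": -1}, {"dx": 0, "dy": 0, "dz": 0, "wx": 0, "wy": 0, "wz": 0, "gripper": 1}, {"dx": 0, "dy": 0, "dz": 0, "wx": 0, "wy": 0, "wz": 0, "gripper": 1}, {"dx": 0, "dy": 0, "dz": 0, "wx": 0, "wy": 0, "wz": 0, "gripper": 1}, {"dx": 0, "dy": 0, "dz": 0, "wx": 0, "wy": 0, "wz": 0, "gripper": 1}, {"dx": 0, "dy": 0, "dz": 0, "wx": 0, "wy": 0, "wz": 0, "gripper": 1}])

```text
time: 35.58
tool_pos: [468.5, -308.6, 222.0]
orientation: [0.7, 0.714, 0.0, 0.001]
wrist_force: [-0.4, 0.7, 4.3]
grip_width: 0.572
grip_force: 15.0
```

>>> jog_arm(steps=[{"dx": 0, "dy": 0, "dz": 10, "wx": 0, "wy": 0, "wz": 0, "gripper": 1}, {"dx": 0, "dy": 0, "dz": 35, "wx": 0, "wy": 0, "wz": 0, "gripper": 1}, {"dx": 0, "dy": 0, "dz": 45, "wx": 0, "wy": 0, "wz": 0, "gripper": 1}, {"dx": 0, "dy": 51, "dz": 0, "wx": 0, "wy": 0, "wz": 0, "gripper": 1}, {"dx": 0, "dy": 51, "dz": 0, "wx": 0, "wy": 0, "wz": 0, "gripper": 1}, {"dx": 0, "dy": 51, "dz": 0, "wx": 0, "wy": 0, "wz": 0, "gripper": 1}, {"dx": 25, "dy": 51, "dz": 0, "wx": 0, "wy": 0, "wz": 0, "gripper": 1}, {"dx": 25, "dy": 51, "dz": 0, "wx": 0, "wy": 0, "wz": 0, "gripper": 1}])

```text
time: 36.58
tool_pos: [518.3, -52.0, 312.1]
orientation: [0.7, 0.714, 0.001, -0.0]
wrist_force: [1.1, -0.3, -1.8]
grip_width: 0.567
grip_force: 15.0
```

>>> jog_arm(steps=[{"dx": 35, "dy": 50, "dz": 0, "wx": 0, "wy": 0, "wz": 0, "gripper": 1}, {"dx": 33, "dy": 0, "dz": 0, "wx": 0, "wy": 0, "wz": 0, "gripper": 1}, {"dx": 32, "dy": 0, "dz": 0, "wx": 0, "wy": 0, "wz": 0, "gripper": 1}, {"dx": 0, "dy": 0, "dz": 0, "wx": 0, "wy": 0, "wz": 0, "gripper": 1}, {"dx": 0, "dy": 0, "dz": 0, "wx": 0, "wy": 0, "wz": 0, "gripper": 1}])

```text
time: 37.2
tool_pos: [617.5, -3.9, 311.2]
orientation: [0.7, 0.714, -0.001, -0.0]
wrist_force: [-0.7, 0.3, -2.8]
grip_width: 0.573
grip_force: 15.0
```

>>> jog_arm(steps=[{"dx": 0, "dy": 1, "dz": -35, "wx": 0, "wy": 0, "wz": 0, "gripper": 1}, {"dx": 0, "dy": 0, "dz": -35, "wx": 0, "wy": 0, "wz": 0, "gripper": 1}, {"dx": 0, "dy": 0, "dz": -9, "wx": 0, "wy": 0, "wz": 0, "gripper": 1}, {"dx": 0, "dy": 0, "dz": -3, "wx": 0, "wy": 0, "wz": 0, "gripper": 1}, {"dx": 0, "dy": 0, "dz": -2, "wx": 0, "wy": 0, "wz": 0, "gripper": 1}, {"dx": 0, "dy": 0, "dz": 0, "wx": 0, "wy": 0, "wz": 0, "gripper": 1}])

```text
time: 37.95
tool_pos: [618.4, -2.6, 228.2]
orientation: [0.7, 0.714, 0.001, 0.0]
wrist_force: [-0.3, -0.1, -1.3]
grip_width: 0.569
grip_force: 15.0
```

Next: release, lift, and move above the clamp grip at about (668, 148).

>>> jog_arm(steps=[{"dx": 0, "dy": 0, "dz": -1, "wx": 0, "wy": 0, "wz": 0, "gripper": 1}, {"dx": 0, "dy": 0, "dz": 0, "wx": 0, "wy": 0, "wz": 0, "gripper": -1}, {"dx": 0, "dy": 0, "dz": 0, "wx": 0, "wy": 0, "wz": 0, "gripper": -1}, {"dx": 0, "dy": 0, "dz": 0, "wx": 0, "wy": 0, "wz": 0, "gripper": -1}, {"dx": 0, "dy": 0, "dz": 0, "wx": 0, "wy": 0, "wz": 0, "gripper": -1}, {"dx": 0, "dy": 0, "dz": 50, "wx": 0, "wy": 0, "wz": 0, "gripper": -1}, {"dx": 0, "dy": 0, "dz": 60, "wx": 0, "wy": 0, "wz": 0, "gripper": -1}, {"dx": -50, "dy": 0, "dz": 0, "wx": 0, "wy": 0, "wz": 0, "gripper": -1}])

```text
time: 38.95
tool_pos: [571.1, -3.0, 341.3]
orientation: [0.7, 0.714, 0.003, 0.004]
wrist_force: [-0.7, -1.1, 1.0]
grip_width: 0.999
grip_force: 0.0
```

>>> jog_arm(steps=[{"dx": -50, "dy": 0, "dz": 0, "wx": 0, "wy": 0, "wz": 0, "gripper": -1}, {"dx": -50, "dy": 0, "dz": 0, "wx": 0, "wy": 0, "wz": 0, "gripper": -1}, {"dx": 0, "dy": 0, "dz": 0, "wx": 0, "wy": 0, "wz": 0, "gripper": -1}, {"dx": 0, "dy": 0, "dz": 0, "wx": 0, "wy": 0, "wz": 0, "gripper": -1}])

```text
time: 39.45
tool_pos: [468.4, -2.3, 336.7]
orientation: [0.7, 0.714, 0.001, 0.0]
wrist_force: [-0.2, 0.8, 1.0]
grip_width: 1.0
grip_force: 0.0
```

```bash
cat > l.py <<'E'
from h import *
t=get_image('top');s=get_image('scene')
a=cv2.resize(t['frame'][165:225,180:330],None,fx=5,fy=5);b=cv2.resize(s['frame'][135:255,210:360],None,fx=2.5,fy=2.5)
c=np.zeros((600,750,3),np.uint8);c[:300]=a;c[300:,:375]=b;c[300:,375:]=cv2.resize(s['frame'][200:296,325:445],(375,300))
cv2.imwrite('pics/l.png',c[:,:,::-1])
for k,z in(('aqua_mid',42),('berry_mid',42),('mint_mid',42),('clamp_grip',72),('mint_cap_mid',29),('berry_cap_mid',29),('jar_mid',29)):
    for p in(t,s): print(k,[(round(d['confidence'],2),np.round(at_z(p,d['pixel'],z)[:2]).tolist(),np.round(d['pixel']).tolist()) for d in landmark_of(p,k)[:3]])
E
python3 l.py
```

```text
aqua_mid [(0.61, [616.0, -60.0], [280.0, 201.0]), (0.54, [650.0, 366.0], [140.0, 192.0])]
aqua_mid [(0.66, [608.0, -59.0], [250.0, 183.0])]
berry_mid [(0.68, [619.0, -113.0], [297.0, 200.0])]
berry_mid [(0.73, [607.0, -120.0], [240.0, 170.0])]
mint_mid [(0.67, [616.0, 7.0], [258.0, 202.0]), (0.23, [617.0, -59.0], [280.0, 201.0])]
mint_mid [(0.85, [615.0, -2.0], [257.0, 196.0])]
clamp_grip [(0.59, [657.0, 145.0], [211.0, 187.0]), (0.3, [640.0, 367.0], [137.0, 194.0])]
clamp_grip [(0.91, [664.0, 156.0], [272.0, 234.0]), (0.36, [496.0, 362.0], [375.0, 266.0])]
mint_cap_mid [(0.74, [469.0, 283.0], [167.0, 252.0]), (0.48, [472.0, 339.0], [148.0, 251.0])]
mint_cap_mid [(0.57, [474.0, 344.0], [374.0, 267.0])]
berry_cap_mid [(0.57, [622.0, -5.0], [261.0, 200.0]), (0.53, [470.0, 288.0], [165.0, 252.0]), (0.39, [472.0, 43.0], [246.0, 250.0])]
berry_cap_mid [(0.83, [472.0, 299.0], [364.0, 254.0]), (0.8, [473.0, 62.0], [312.0, 196.0])]
jar_mid [(0.83, [481.0, 307.0], [159.0, 248.0]), (0.49, [473.0, 343.0], [147.0, 251.0])]
jar_mid [(0.85, [464.0, 311.0], [369.0, 256.0]), (0.56, [461.0, 336.0], [376.0, 262.0]), (0.43, [531.0, -417.0], [220.0, 115.0])]
```

View pics/l.png

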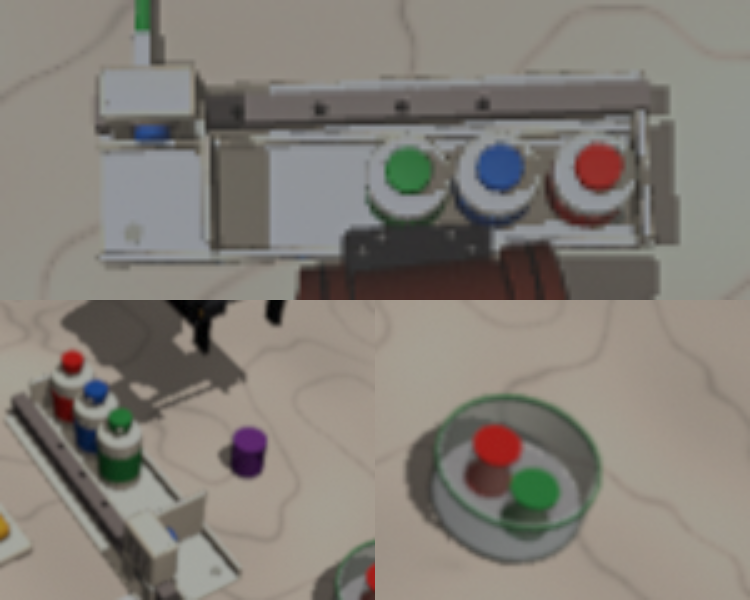

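>>> jog_arm(grip_force=20, steps=[{"dx": 40, "dy": 30, "dz": 0, "wx": 0, "wy": 0, "wz": 0, "gripper": -1}, {"dx": 40, "dy": 30, "dz": 0, "wx": 0, "wy": 0, "wz": 0, "gripper": -1}, {"dx": 40, "dy": 30, "dz": 0, "wx": 0, "wy": 0, "wz": 0, "gripper": -1}, {"dx": 40, "dy": 30, "dz": 0, "wx": 0, "wy": 0, "wz": 0, "gripper": -1}, {"dx": 40, "dy": 30, "dz": 0, "wx": 0, "wy": 0, "wz": 0, "gripper": -1}, {"dx": 0, "dy": 0, "dz": 0, "wx": 0, "wy": 0, "wz": 0, "gripper": -1}, {"dx": 0, "dy": 0, "dz": 0, "wx": 0, "wy": 0, "wz": 0, "gripper": -1}])

```text
time: 41.12
tool_pos: [668.0, 146.9, 335.8]
orientation: [0.7, 0.714, -0.001, 0.0]
wrist_force: [0.7, -1.0, 0.2]
grip_width: 1.001
grip_force: 0.0
```

>>> jog_arm(steps=[{"dx": 0, "dy": 0, "dz": -34, "wx": 0, "wy": 0, "wz": 0, "gripper": -1}, {"dx": 0, "dy": 0, "dz": -34, "wx": 0, "wy": 0, "wz": 0, "gripper": -1}, {"dx": 0, "dy": 0, "dz": -33, "wx": 0, "wy": 0, "wz": 0, "gripper": -1}, {"dx": 0, "dy": 0, "dz": 0, "wx": 0, "wy": 0, "wz": 0, "gripper": 1}, {"dx": 0, "dy": 0, "dz": 0, "wx": 0, "wy": 0, "wz": 0, "gripper": 1}, {"dx": 0, "dy": 0, "dz": 0, "wx": 0, "wy": 0, "wz": 0, "gripper": 1}, {"dx": 0, "dy": 0, "dz": 0, "wx": 0, "wy": 0, "wz": 0, "gripper": 1}, {"dx": 0, "dy": 0, "dz": 0, "wx": 0, "wy": 0, "wz": 0, "gripper": 1}])

```text
time: 42.12
tool_pos: [668.0, 147.5, 235.7]
orientation: [0.7, 0.714, -0.0, -0.0]
wrist_force: [-4.5, -0.5, 2.6]
grip_width: 0.518
grip_force: 2.0
```

>>> jog_arm(steps=[{"dx": 0, "dy": 0, "dz": 0, "wx": 0, "wy": 0, "wz": 0, "gripper": 1}, {"dx": 0, "dy": 0, "dz": 0, "wx": 0, "wy": 0, "wz": 0, "gripper": 1}])

```text
time: 42.38
tool_pos: [668.3, 147.6, 235.3]
orientation: [0.7, 0.714, 0.0, 0.0]
wrist_force: [0.7, 1.5, -0.9]
grip_width: 0.379
grip_force: 20.0
```

>>> jog_arm(steps=[{"dx": 0.2, "dy": -8, "dz": 0, "wx": 0, "wy": 0, "wz": 0, "gripper": 1}, {"dx": 0.4, "dy": -16, "dz": 0, "wx": 0, "wy": 0, "wz": 0, "gripper": 1}, {"dx": 0.4, "dy": -18, "dz": 0, "wx": 0, "wy": 0, "wz": 0, "gripper": 1}, {"dx": 0.4, "dy": -18, "dz": 0, "wx": 0, "wy": 0, "wz": 0, "gripper": 1}, {"dx": 0.3, "dy": -15, "dz": 0, "wx": 0, "wy": 0, "wz": 0, "gripper": 1}, {"dx": 0.2, "dy": -10, "dz": 0, "wx": 0, "wy": 0, "wz": 0, "gripper": 1}, {"dx": 0.1, "dy": -5, "dz": 0, "wx": 0, "wy": 0, "wz": 0, "gripper": 1}, {"dx": 0, "dy": 0, "dz": 0, "wx": 0, "wy": 0, "wz": 0, "gripper": 1}])

```text
time: 43.38
tool_pos: [670.2, 56.5, 235.3]
orientation: [0.7, 0.714, -0.0, 0.0]
wrist_force: [1.6, -1.6, 0.0]
grip_width: 0.378
grip_force: 20.0
```

>>> jog_arm(steps=[{"dx": 0.1, "dy": -4, "dz": 0, "wx": 0, "wy": 0, "wz": 0, "gripper": 1}, {"dx": 0, "dy": -3, "dz": 0, "wx": 0, "wy": 0, "wz": 0, "gripper": 1}, {"dx": 0, "dy": -3, "dz": 0, "wx": 0, "wy": 0, "wz": 0, "gripper": 1}, {"dx": 0, "dy": 0, "dz": 0, "wx": 0, "wy": 0, "wz": 0, "gripper": 1}, {"dx": 0, "dy": 0, "dz": 0, "wx": 0, "wy": 0, "wz": 0, "gripper": 1}])

```text
time: 44.0
tool_pos: [670.3, 47.4, 235.3]
orientation: [0.7, 0.714, -0.0, 0.0]
wrist_force: [2.6, 3.0, 1.7]
grip_width: 0.377
grip_force: 20.0
```

>>> jog_arm(steps=[{"dx": 0, "dy": 0, "dz": 0, "wx": 0, "wy": 0, "wz": 0, "gripper": -0.5}, {"dx": 0, "dy": 0, "dz": 0, "wx": 0, "wy": 0, "wz": 0, "gripper": -1}, {"dx": 0, "dy": 0, "dz": 0, "wx": 0, "wy": 0, "wz": 0, "gripper": -1}, {"dx": 0, "dy": 0, "dz": 0, "wx": 0, "wy": 0, "wz": 0, "gripper": -1}, {"dx": 0, "dy": 0, "dz": 50, "wx": 0, "wy": 0, "wz": 0, "gripper": -1}, {"dx": 0, "dy": 0, "dz": 60, "wx": 0, "wy": 0, "wz": 0, "gripper": -1}, {"dx": -55, "dy": 0, "dz": 0, "wx": 0, "wy": 0, "wz": 0, "gripper": -1}, {"dx": -55, "dy": 0, "dz": 0, "wx": 0, "wy": 0, "wz": 0, "gripper": -1}])

```text
time: 45.0
tool_pos: [559.5, 46.9, 345.8]
orientation: [0.7, 0.714, 0.0, 0.001]
wrist_force: [-0.6, -0.1, 1.9]
grip_width: 0.995
grip_force: 0.0
```

>>> jog_arm(steps=[{"dx": -55, "dy": 0, "dz": 0, "wx": 0, "wy": 0, "wz": 0, "gripper": -1}, {"dx": -50, "dy": 0, "dz": 0, "wx": 0, "wy": 0, "wz": 0, "gripper": -1}, {"dx": 0, "dy": 0, "dz": 0, "wx": 0, "wy": 0, "wz": 0, "gripper": -1}, {"dx": 0, "dy": 0, "dz": 0, "wx": 0, "wy": 0, "wz": 0, "gripper": -1}])

```text
time: 45.5
tool_pos: [455.7, 47.4, 345.8]
orientation: [0.7, 0.714, 0.001, 0.0]
wrist_force: [-0.0, 0.2, 0.5]
grip_width: 1.003
grip_force: 0.0
```

```bash
sed -i "s/l.png/l2.png/" l.py; python3 l.py
```

```text
aqua_mid [(0.75, [615.0, -67.0], [282.0, 202.0])]
aqua_mid [(0.84, [622.0, -57.0], [246.0, 184.0]), (0.52, [666.0, -341.0], [193.0, 136.0])]
berry_mid [(0.79, [615.0, -112.0], [297.0, 201.0]), (0.44, [504.0, 445.0], [112.0, 241.0])]
berry_mid [(0.85, [613.0, -110.0], [240.0, 173.0]), (0.47, [617.0, -62.0], [247.0, 183.0]), (0.29, [477.0, 343.0], [374.0, 264.0])]
mint_mid [(0.66, [616.0, -10.0], [263.0, 202.0])]
mint_mid [(0.8, [616.0, -6.0], [256.0, 195.0])]
clamp_grip [(0.59, [667.0, 54.0], [242.0, 183.0])]
clamp_grip [(0.64, [663.0, 52.0], [252.0, 207.0])]
mint_cap_mid [(0.77, [479.0, 340.0], [148.0, 249.0])]
mint_cap_mid [(0.5, [473.0, 341.0], [374.0, 266.0])]
berry_cap_mid [(0.62, [465.0, 293.0], [163.0, 253.0])]
berry_cap_mid [(0.86, [478.0, 295.0], [361.0, 254.0]), (0.62, [474.0, 54.0], [310.0, 194.0]), (0.46, [792.0, -114.0], [184.0, 196.0])]
jar_mid [(0.68, [481.0, 306.0], [159.0, 248.0]), (0.27, [779.0, 152.0], [210.0, 151.0])]
jar_mid [(0.97, [466.0, 311.0], [368.0, 256.0])]
```

View pics/l2.png

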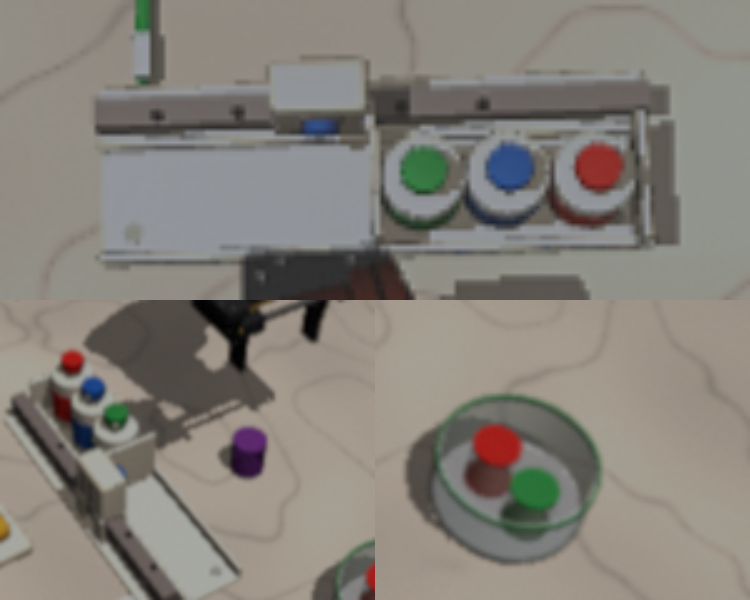

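```bash
python3 - <<'E'
import cv2,numpy as np
for n,(x0,x1,y0,y1) in {'l.png':(100,200,90,160),'l2.png':(270,370,90,160)}.items():
    im=cv2.imread('pics/'+n).astype(int)[y0:y1,x0:x1]
    m=(im[:,:,0]-im[:,:,2]>40);ys,xs=np.where(m);print(n,m.sum(),ys.min(),ys.max(),xs.min(),xs.max())
E
python3 -c "
from plant import finish_job
print(finish_job())"
```

```text
l.png 391 36 50 35 65
l2.png 365 30 44 34 63
the job is handed in; nothing more can be done
None
```

I handed the job in, but no verdict came back. The last camera check showed all three canisters (berry, aqua, mint) upright in one row from the end wall, the clamp at the 0.10 hole behind them with its button popped out, and both overcaps in the jar.

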